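Unlock the hook and pack the sanding board in its case

TASK

Press the red sprung keeper of the bench hook down and, while it is held down, lift the hanging sanding board forward off the hook and set it down on the green mat, sole down, letting go of it. Then pick it up again, put it fully down in the fitted wooden case the right way up, and shut the lid. Do not drop the board, and leave the other things on the bench where they are.

Things in the scene. Friction and masses are not known exactly. Their poses are not given: they have to be found in the camera images.
- rack: Fixed hook stand: dark wooden foot 150 x 150 x 18 mm and a steel upright 24 mm wide (y), 20 mm deep (x), 179 mm high, at the origin (on the bench). Its -x axis is the way the hook opens (to the robot at yaw 0). The hook, 24 mm wide in y: a straight arm to x = -128 mm, 140 to 150 mm above the bench, and a short roof over it to x = -38 mm, 171 to 179 mm above the bench.
- hook_seat (a point): Where the handle bar rests: on the arm's top, 44 mm in front (-x) of the rack's origin. The roof covers the bar's back, so it can rise only 7 mm here. With the keeper held down bring it forward (rack -x) 24 to 28 mm, raised about 3 mm; now clear of the roof, lift it 31 to 45 mm, over the keeper (more is stopped by the sole under the arm), and on forward 100 mm off the arm's end.
- keeper (a joint): Angle of the sprung keeper in rad: 0 = up (barring), to 0.9 as it is pressed down; from 0.35 its edge is below the arm's top. Spring 0.07 Nm at 0, 0.18 Nm at 0.9 (2 to 8 N): it rises again when let go. Fingers straddling the bar 38 mm to one side of the hook, about 62 mm apart, their tips 12 mm below the bar, press a tongue down with the front finger as they come to grip.
- board: Hand sanding board, 0.22 to 0.45 kg: sole plate 50 (x) x 190 (y) x 20 mm thick, cork below, pale wood above, blue bow handle on top, 94 mm high in all. Origin: centre of the underside, z up. Hangs level by the handle bar on the hook, underside 70 mm above the bench, axes parallel to the rack's. Same either way round.
- board_handle (a point): Middle of the blue handle bar, 87 mm above the board's underside. The bar lies along board y: 44 mm wide (x), 160 mm long, 80 to 94 mm above the underside, on two legs (30 x 14 mm) at y = +-70 mm; the opening under it is 126 mm wide, 60 mm high. The bar is what to grip, from above, across its 44 mm.
- mat: Fixed green mat, 130 mm (x) x 250 mm (y), 4 mm thick, lying in front of the hook. Origin: centre of its underside. Room for the board with its middle near the mat's.
- case: Fixed wooden case, outside 122 (x) x 218 (y) x 110 mm high, floor 6 mm thick. Origin: centre of its underside. Blocks in its corners, 102 mm high, leave a channel 60 mm wide (x) x 206 mm long (y) for the board, and a finger well 110 mm wide, 62 mm long at the middle: only there is room for fingers around the handle bar. Lid hinged on the +x rim.
- lid (a joint): Angle of the case's lid in rad: 0 = shut, grows as it opens; about 1.9 at the start (leaning back beyond upright). Free hinge: pushed from behind to below about 1.5 it falls shut.
- lid_hinge (a point): Middle of the lid's hinge line, on the top of the case's +x wall; the hinge line runs along case y. The lid is a plate 8 mm thick reaching about 122 mm from here, with a knob on its outer face at the middle of y, 92 mm from the hinge, standing out 40 mm: push beside it. Open, the lid reaches some 235 mm above the bench.
- cup: Bystander: dark wooden mug, 76 mm wide, 70 mm high, origin under its centre.
- jar: Bystander: jar with black cap, 60 mm wide, 75 mm high, origin under its centre.
- bowl: Bystander: reddish bowl, 150 mm wide, 50 mm high, origin under its centre.
- mallet: Bystander: pale wooden mallet lying flat, 240 mm long along its x, origin under it.
- brush: Bystander: dust brush lying flat, 180 mm long along its x, origin under it.
- offcut: Bystander: pale wooden offcut, 60 x 120 x 35 mm, origin under its centre.
- glue: Bystander: white glue bottle with orange cap, 60 mm wide, 160 mm high, origin under its centre.
- keeper_edge (a point): Middle of the raised free edge of the red keeper that bars the bar's way: a forked plate, its two tongues each 40 mm wide at rack y = +-16 to +-56 mm, beside the arm. At rest it slopes from this edge (rack x = -73 mm, 165 mm above the bench, 7 mm in front of the bar) down and forward to its hinge along y (x = -122 mm, 145 mm above the bench; rod radius 4 mm). Press either tongue down from above.
There are look-alikes about, which are no part of the job. What is shaped like the case but turquoise is not meant.

How it is judged:
By the outcome, as a careful person would: the job done as asked, in the order asked, and still so for the second after the job is handed in, with the robot touching nothing.
It also fails if it takes over 58 s, if anything falls off the work surface, if the arm or the gripper's body presses on something with over 40 N, if the wrist force passes 120 N, or if a joint passes its speed limit or range.

ROBOT

A 6-joint arm with a two-finger parallel gripper is mounted at the origin on the work surface. World frame = base frame: x ahead of the robot, y to its left, z up, the work surface at z = 0. Lengths are in mm, angles in rad, forces in N, time in s.
With the tool pointing down it reaches from about 350 to 975 mm from the base axis. Payload 7.1 kg.
Tool frame: the origin (TCP) lies midway between the tips of the shut fingers; the grasp point (between the pads) lies 19 mm behind it (ctrl.hold_point_z is the distance from the TCP to the grasp point, in mm); z points along the fingers, y is the direction in which the jaws open and shut (so a half turn about z gives the same grasp; the last joint's range is limited). The gripper opens to 88 mm and grips with 3 to 60 N. Pads are 20 mm wide; open, the fingers measure 115 mm over their backs; the gripper's body (75 mm by 178 mm) begins 61 mm behind the grasp point.
Start: joints at [1.248, 0.423, 1.63, -0, 1.089, -0.019], TCP at [186.936, 596.372, 222.675] pointing down, gripper open.
Joint ranges: [-3, 3], [-0.9, 2.11], [0.09, 2.58], [-1.31, 4.45], [0.11, 2.69], [-2.54, 2.54]. Speed limits (rad/s): [2.39, 2.39, 3.01, 3.14, 3.14, 3.14].

INTERFACE

Orientations are given as a rotation vector (axis times angle).
In Python, from workcell import ctrl, eyes gives the robot as it stands.
- The arm moves only by the tool move_arm, never from a script. Its argument "deltas" is a list of rows, each a list of 6 numbers: the shift along the tool's x, y, z in mm, then the turn, a rotation vector about the tool's x, y, z in rad. A call has 1 to 5 rows; each row shifts and turns the pose as measured when the row begins, along the tool's axes as they then stand; what a row does not reach is not made up. A row lasts 1/12 s, in which the tool goes at most 41.7 mm and 7.16 degrees, less where a joint would pass 70% of its speed; a pose out of reach is approached as far as the arm can. A call is refused whole if a number of a shift passes 41.7 or a number of a turn 0.125, either way. A call with a gripper value outside its range is refused whole. "hand" is the closure, from -1 (fully open) to 1 (shut), set as the call begins (left out, the last holds). The fingers move at their own pace and stop on an object; the grip force is fixed at half the most. Time passes only in rows, so rows that do not move let the fingers close. It gives the time, the measured TCP pose, the force and the opening at its end, in the units of the state.
- ctrl.get_obs(): the state, without advancing time (a new reading comes with each control period).
- eyes.get_image(name): name is "scene" or "top"; returns a dict with "frame" (480x640x3 uint8, red, green, blue), "range_z" (480x640 float32, mm along the optical axis (not along the pixel's ray), 0 where there is no reading), "fx", "fy", "cx", "cy" (pixels), "cam_to_world" (4x4, takes a point from camera to world coordinates). Camera axes: x right, y down, z forward; pixel columns grow to the right and rows downward; lengths in mm; the calibration is good to about 2 mm. A picture is of the moment at which its call begins.
- ctrl.close_job(): hands the job in, once; it reports no verdict.
The state is a dict: "t": time; "qpos": joint angles; "qvel": joint speeds; "joint_torque": joint torques, N m; "ee_pos": TCP position; "orientation": TCP orientation; "ft_force": force on the tool from outside, world axes, zero at the start; "moment": the same for the moment, N m; "width": finger opening in mm.
Only numpy, scipy, OpenCV 4.12 (cv2) and the standard library are available. Lean on these libraries where they do the work, as an engineer would, in place of code of your own. Each camera call takes 0.05 s, during which the arm holds its last target.

## Working session

There is one attempt and no reset: what is moved stays moved. The work goes in short steps, Python scripts to look and compute and a tool call to move; the robot and the scene stay as the last step left them, time stands still between calls to the robot, and variables do not carry over. Pictures are saved under pics/ and viewed, and the job is handed in when it is done.

Besides the shell and the picture viewer there is one more tool, called after "Request:" by a JSON object that holds its "api" and its "payload". move_arm: Moves the arm, as the interface text tells. Its arguments: {"type":"object","properties":{"deltas":{"type":"array"},"hand":{"type":"number"}},"required":["deltas"]}

```bash
ls -la; mkdir -p pics; python3 - <<'E'
from workcell import ctrl, eyes
import cv2,numpy as np
print(ctrl.get_obs())
for n in ("scene","top"):
    d=eyes.get_image(n)
    np.savez(f"{n}0.npz",**d)
    cv2.imwrite(f"pics/{n}0.png",cv2.cvtColor(d["frame"],cv2.COLOR_RGB2BGR))
    print(n,d["fx"],d["fy"],d["cx"],d["cy"],np.round(d["cam_to_world"],3).tolist())
E
```

```text
total 12
drwxr-xr-x  3 agent agent 4096 Dec  7 03:59 .
drwxr-xr-x 23 root  root  4096 Dec  7 03:59 ..
drwxr-xr-x  2 agent agent 4096 Dec  7 03:59 pics
{'t': 0.0, 'qpos': array([ 1.24797250e+00,  4.23817168e-01,  1.63068601e+00,  3.44685982e-06,
        1.08859557e+00, -1.89862924e-02]), 'qvel': array([ 0.00034118,  0.00109667,  0.0011769 , -0.00128368,  0.00105774,
       -0.00078585]), 'joint_torque': array([-1.80122373e-03, -5.44649506e+01, -2.73658633e+01,  6.43093348e-02,
        2.30150786e-02, -1.29449654e-04]), 'ee_pos': array([186.78080207, 595.8574973 , 221.91804377]), 'orientation': array([-4.75396308e-01, -3.10515202e+00,  2.33029811e-03]), 'ft_force': array([-0.02216631, -0.19930817, -0.50416514]), 'moment': array([-0.01411929,  0.06137354,  0.00752501]), 'width': 87.6329842325182}
scene 488.29886469952567 488.29886469952567 324.81653017129645 240.215989907841 [[-0.84, 0.295, -0.455, 1127.899], [0.542, 0.483, -0.687, 918.444], [0.018, -0.824, -0.566, 944.617], [0.0, 0.0, 0.0, 1.0]]
top 600.8824437584922 600.8824437584922 314.75542070298246 242.05800706989942 [[0.005, -0.987, 0.16, 250.279], [-1.0, -0.003, 0.017, -90.435], [-0.016, -0.16, -0.987, 1590.436], [0.0, 0.0, 0.0, 1.0]]
```

View pics/scene0.png

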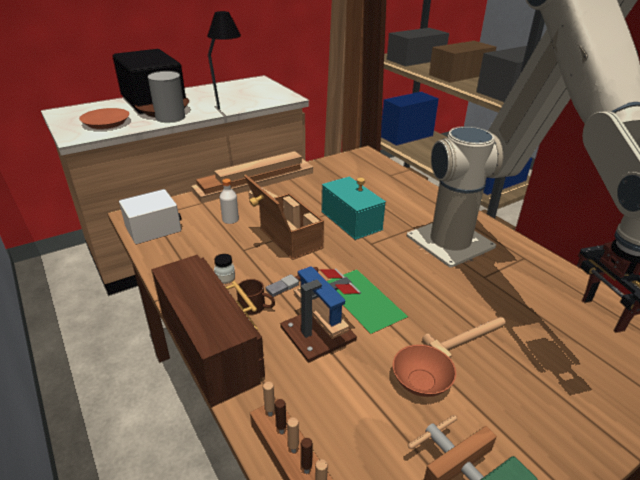

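View pics/top0.png

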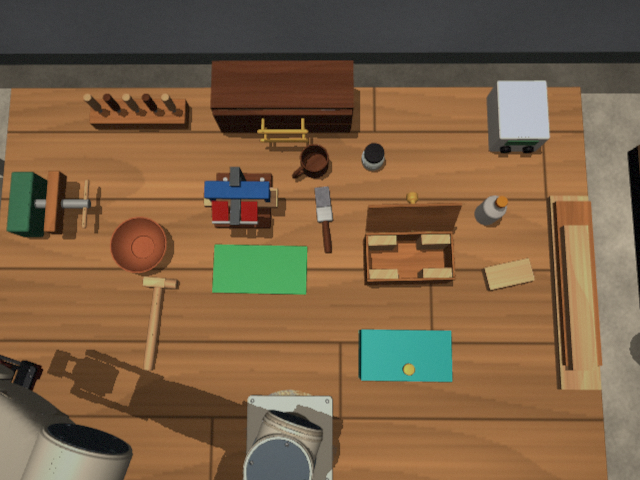

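The wooden case with its lid open is at scene (285,220) and top (410,245). The shut turquoise look-alike is at scene (353,205) and top (406,355), so I leave it out. The board and rack are at top (240,195), the red keeper at top (235,212) and the mat at top (260,270). Next I measure them.

```bash
cat > h.py <<'E'
import numpy as np, cv2
def load(n): return dict(np.load(n+'.npz'))
def cloud(d):
    z=d["range_z"].astype(float); v,u=np.mgrid[0:480,0:640]
    P=np.stack([(u-d["cx"])/d["fx"]*z,(v-d["cy"])/d["fy"]*z,z],-1)
    T=d["cam_to_world"]; W=P@T[:3,:3].T+T[:3,3]
    W[z<=0]=np.nan
    return W
def hsv(d): return cv2.cvtColor(d["frame"],cv2.COLOR_RGB2HSV)
def rect(W,m):
    p=W[m&np.isfinite(W[...,0])][:,:2].astype(np.float32)
    (c,s,a)=cv2.minAreaRect(p); return np.round(c,1),np.round(s,1),round(a,2),len(p)
E
python3 - <<'E'
from h import *
for n in("scene0","top0"):
    d=load(n);W=cloud(d);H=hsv(d);z=W[...,2]
    h,s,v=H[...,0],H[...,1],H[...,2]
    blue=(h>100)&(h<125)&(s>150)&(z>120)&(z<200)&(W[...,0]>300)
    blue&=z>145
    print(n,'blue',rect(W,blue),np.nanmedian(z[blue]))
    g=(h>50)&(h<75)&(s>120)&(abs(z)<15)&(W[...,0]>300)&(W[...,1]<350)
    g=g&(np.hypot(W[...,0]-450,W[...,1]-20)<250)
    print('mat',rect(W,g),np.nanmedian(z[g]))
    # red keeper
    r=((h<6)|(h>174))&(s>180)&(z>120)&(z<180)&(np.hypot(W[...,0]-600,W[...,1]-60)<200)
    print('red',rect(W,r),np.nanmin(z[r]),np.nanmax(z[r]))
    for nm,(u,vv) in dict(case=(410,260),).items():
        if n=='top0':
            print(W[258,410],W[240,380],W[240,435],W[272,380],W[272,440],W[210,412],W[205,365],W[208,460],W[278,370],W[278,450],W[230,367])
E
python3 - <<'E'
from h import *
d=load("top0");I=d["frame"][:,:,::-1]
a=cv2.resize(I[150:300,190:340],None,fx=4,fy=4,interpolation=cv2.INTER_CUBIC)
cv2.imwrite("pics/c1.png",a)
a=cv2.resize(I[180:300,350:510],None,fx=5,fy=5,interpolation=cv2.INTER_CUBIC)
cv2.imwrite("pics/c2.png",a)
I=load("scene0")["frame"][:,:,::-1]
a=cv2.resize(I[160:370,210:420],None,fx=2.8,fy=2.8,interpolation=cv2.INTER_CUBIC)
cv2.imwrite("pics/c3.png",a)
E
```

```text
scene0 blue (array([ 614.5, -768.9]), array([1958.2,   44.1]), 89.81, 662) 162.82378217774624
mat (array([438.5,  84.7]), array([250.3, 130. ]), 89.53, 1945) 3.0205572620045587
red (array([563.7, 132.6]), array([ 43.4, 108.8]), 0.64, 226) 147.27279200337568 167.1328986493735
top0 blue (array([611.1, 126. ]), array([156.5,  43.2]), 89.75, 1019) 162.8585556414032
mat (array([436.2,  82.3]), array([246.9, 128. ]), 88.74, 4368) 2.848168130328986
red (array([560.4, 130.5]), array([111.7,  44. ]), 88.09, 605) 140.91297991204465 171.7263925973955
[ 465.63190821 -316.93152872    5.19614954] [ 498.67534548 -229.49594134   96.53780896] [ 499.35317291 -367.79743569   94.68305438] [ 416.91953241 -227.8304316   103.98939243] [ 418.12893774 -377.4488192    97.90665181] [ 550.57542897 -294.16947818  213.0156625 ] [ 610.29464248 -199.03233807    1.37300381] [ 555.40664747 -405.91897015  213.68666871] [ 402.79933432 -203.58092508   95.01963599] [ 402.02500546 -399.31522533  109.75149214] [ 519.20362925 -195.11460227  123.63705231]
```

View pics/c1.png

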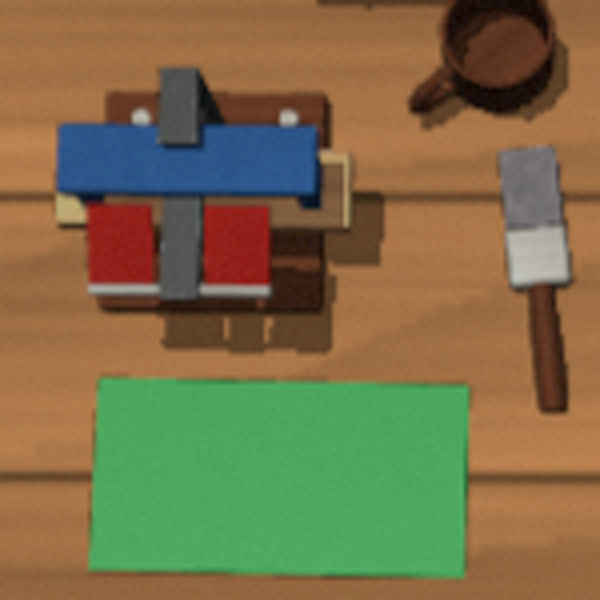

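View pics/c2.png

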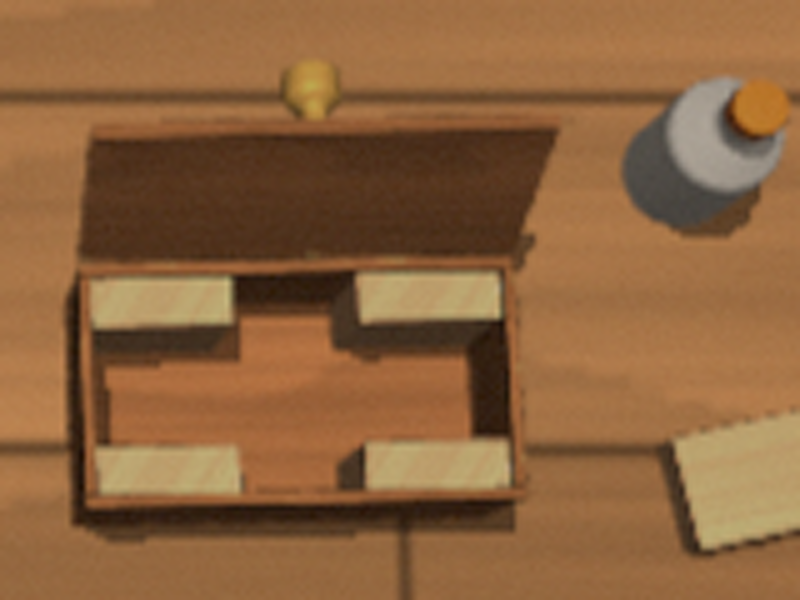

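View pics/c3.png

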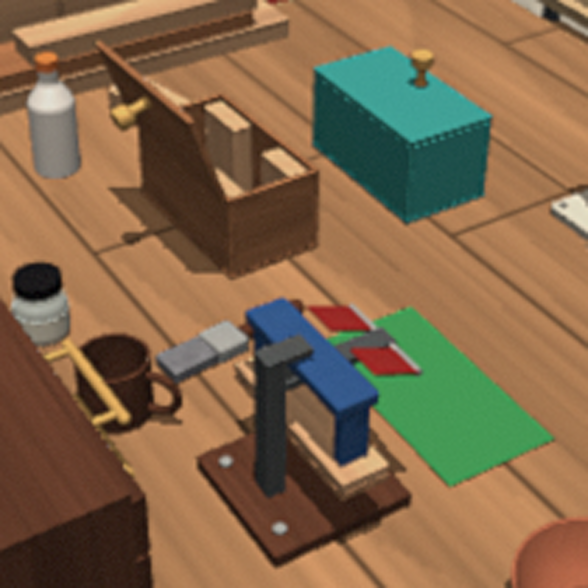

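```bash
python3 - <<'E'
from h import *
for n in("scene0","top0"):
    d=load(n);W=cloud(d);H=hsv(d);x,y,z=W[...,0],W[...,1],W[...,2]
    h,s,v=H[...,0],H[...,1],H[...,2]
    print(n)
    near=(abs(x-610)<60)&(abs(y-126)<110)
    b=near&(h>100)&(h<125)&(s>150)&(z>158)&(z<170)
    print('bar top',rect(W,b),np.nanmedian(z[b]), 'pc',np.percentile(x[b],[1,50,99]).round(1),np.percentile(y[b],[1,50,99]).round(1))
    p=W[b][:,:2]; q=p-p.mean(0); U=np.linalg.svd(q,full_matrices=False)[2][0]; print('bar dir',np.degrees(np.arctan2(U[1],U[0])))
    g=(abs(y-126)<40)&(s<90)&(z>168)&(z<190)&(abs(x-640)<60); print('roof',rect(W,g),np.nanmedian(z[g]))
    g=(abs(y-126)<40)&(s<90)&(z>142)&(z<156)&(abs(x-560)<60); print('arm',rect(W,g),np.nanmedian(z[g]))
    r=((h<6)|(h>174))&(s>180)&(z>135)&(z<185)&(abs(x-570)<50)&(abs(y-130)<80)
    q=W[r]; print('red',np.percentile(q,[1,99],axis=0).round(1).tolist()); 
    # plane z vs x
    print(np.polyfit(q[:,0],q[:,2],1))
    ft=(z>12)&(z<24)&(abs(x-650)<100)&(abs(y-126)<100); print('foot',rect(W,ft),np.nanmedian(z[ft]))
    # case rim z ~110 / blocks ~102
    c=(z>98)&(z<118)&(abs(x-465)<75)&(abs(y+300)<130); print('case rim',rect(W,c),np.nanmedian(z[c]))
    c=(z>95)&(z<107)&(abs(x-465)<75)&(abs(y+300)<130)&(v>150); print('blocks',rect(W,c))
    f=(abs(z-6)<5)&(abs(x-465)<52)&(abs(y+300)<100); print('floor',rect(W,f))
    t=(z>120)&(z<240)&(x>500)&(x<600)&(y<-180)&(y>-425)
    q=W[t]; print('lid',np.percentile(q,[1,99],axis=0).round(1).tolist(),len(q)); 
    c0=q[(abs(q[:,1]+300)>30)]; print(np.polyfit(c0[:,2],c0[:,0],1))
E
```

```text
scene0
bar top (array([617.3, 129.4]), array([161.4,  43.9]), 89.33, 618) 162.99387044273203 pc [596.1 616.3 638.9] [ 53.3 149.3 209.1]
bar dir 88.95556412547037
roof (array([634.3, 130. ]), array([75.9, 29.7]), 7.66, 176) 177.4977907815798
arm (array([555.4, 122.9]), array([78.9, 51.5]), 80.58, 126) 148.45670942029273
red [[543.1, 79.6, 147.6], [584.6, 185.8, 166.8]]
[  0.40794755 -72.87851049]
foot (array([626.4, 132.2]), array([149.9, 154.3]), 0.44, 1404) 17.08770766867724
case rim (array([ 466.3, -300.1]), array([134. , 225.3]), 1.38, 538) 103.37897647543593
blocks (array([ 438.8, -302.2]), array([210.6, 109.6]), 81.09, 209)
floor (array([ 472.9, -271.7]), array([163.8,  15.7]), 53.05, 3)
lid [[530.6, -403.3, 121.1], [597.6, -187.6, 225.9]] 710
[3.29073998e-01 4.93227069e+02]
top0
bar top (array([611.1, 126. ]), array([156.5,  43.2]), 89.75, 933) 163.01294265520733 pc [590.  610.  631.6] [ 48.7 121.7 202.9]
bar dir -90.29187594471256
roof (array([642.4, 130.5]), array([24.2, 47.7]), 86.03, 190) 177.62509743935243
arm (array([559.4, 124.5]), array([78.7, 62.7]), 85.51, 327) 148.70614540916836
red [[538.8, 77.2, 144.5], [583.1, 185.2, 169.7]]
[  0.38261514 -57.61427962]
foot (array([642.6, 130.6]), array([150. , 184.5]), 89.56, 561) 16.845421686250575
case rim (array([ 458.9, -300.8]), array([130.6, 218.7]), 0.73, 1777) 104.3743947269013
blocks (array([ 458.1, -302. ]), array([118.6, 216.3]), 1.23, 1022)
floor (array([ 462.8, -303.4]), array([ 98.9, 193.6]), 2.39, 1422)
lid [[520.0, -405.2, 121.5], [591.2, -192.0, 227.4]] 2465
[3.52851730e-01 4.78459638e+02]
```

```bash
cat >> h.py <<'E'
from scipy.spatial.transform import Rotation as Ro
def Rt(yaw,tilt=0.0,roll=0.0):
    # tool y along world heading yaw, tool z down; tilt about world-ish lateral axis: >0 leans body to -x
    ey=np.array([np.cos(yaw),np.sin(yaw),0]); ez=np.array([0,0,-1.]); ex=np.cross(ey,ez)
    R=np.stack([ex,ey,ez],1)
    lat=np.array([-np.sin(yaw),np.cos(yaw),0])
    return Ro.from_rotvec(-tilt*lat)*Ro.from_rotvec(roll*ey)*Ro.from_matrix(R)
def plan(target,R,step=40,rstep=0.12,n=5,show=True):
    from workcell import ctrl
    o=ctrl.get_obs(); p=np.array(o["ee_pos"]); r=Ro.from_rotvec(o["orientation"])
    t=np.array(target,float); rows=[]
    e=t-p; er=(R*r.inv()).as_rotvec()
    k=max(1,int(np.ceil(max(np.linalg.norm(e)/step,np.linalg.norm(er)/rstep))))
    print("pos",p.round(1),"err",e.round(1),"rot err",er.round(3),"F",np.round(o["ft_force"],1),"M",np.round(o["moment"],2),"w",round(o["width"],1),"t",round(o["t"],2),"rows",k)
    for i in range(min(k,n)):
        d=r.inv().apply(e/k); dr=r.inv().apply(er/k)
        rows.append([round(float(a),1) for a in d]+[round(float(a),3) for a in dr])
        r=Ro.from_rotvec(er/k)*r
    print(rows)
E
python3 - <<'E'
from h import *
plan([614,90,290],Rt(-0.012))
E
```

```text
pos [186.8 595.9 222. ] err [ 427.2 -505.9   68. ] rot err [ 1.000e-03 -1.000e-03 -1.279e+00] F [-0.4  0.1 -0.3] M [ 0.02  0.02 -0.05] w 88.2 t 0.1 rows 17
[[-32.9, -20.9, -4.0, -0.0, 0.0, 0.075], [-34.4, -18.4, -4.0, -0.0, 0.0, 0.075], [-35.6, -15.7, -4.0, -0.0, 0.0, 0.075], [-36.7, -13.0, -4.0, -0.0, 0.0, 0.075], [-37.6, -10.2, -4.0, -0.0, 0.0, 0.075]]
```

Request:
{"api": "move_arm", "payload": {"deltas": [[-33,-21,-8,0,0,0.075],[-34,-18,-8,0,0,0.075],[-35,-16,-8,0,0,0.075],[-37,-13,-8,0,0,0.075],[-37,-10,-8,0,0,0.075]], "hand": -1}}

```text
t: 0.52
ee_pos: [309.4, 446.0, 258.8]
orientation: [-1.05, -2.958, 0.011]
ft_force: [0.5, 0.4, -0.3]
width: 87.5
```

```bash
python3 - <<'E'
from h import *
plan([614,90,290],Rt(-0.012))
E
```

```text
pos [309.4 446.  258.8] err [ 304.6 -356.    31.2] rot err [ 0.003 -0.007 -0.9  ] F [ 0.5  0.4 -0.3] M [ 0.03 -0.01  0.02] w 87.5 t 0.52 rows 12
[[-38.4, -7.0, -2.5, -0.001, 0.0, 0.075], [-38.8, -4.1, -2.6, -0.001, 0.0, 0.075], [-39.0, -1.2, -2.6, -0.001, 0.0, 0.075], [-39.0, 1.7, -2.6, -0.001, 0.0, 0.075], [-38.8, 4.6, -2.6, -0.001, 0.0, 0.075]]
```

Request:
{"api": "move_arm", "payload": {"deltas": [[-38,-7,-3,0,0,0.075],[-39,-4,-3,0,0,0.075],[-39,-1,-3,0,0,0.075],[-39,2,-3,0,0,0.075],[-39,5,-3,0,0,0.075]]}}

```text
t: 0.93
ee_pos: [439.8, 289.1, 275.2]
orientation: [-1.608, -2.698, 0.011]
ft_force: [1.0, -0.4, 0.1]
width: 87.8
```

```bash
python3 - <<'E'
from h import *
plan([614,90,290],Rt(-0.012))
E
```

```text
pos [439.8 289.1 275.2] err [ 174.2 -199.1   14.8] rot err [ 0.004 -0.006 -0.508] F [ 1.  -0.4  0.1] M [-0.04  0.02 -0.02] w 87.8 t 0.93 rows 7
[[-36.9, 8.3, -2.1, -0.001, 0.001, 0.073], [-36.2, 11.0, -2.1, -0.001, 0.001, 0.073], [-35.3, 13.6, -2.1, -0.001, 0.001, 0.073], [-34.2, 16.1, -2.1, -0.001, 0.001, 0.073], [-32.9, 18.5, -2.1, -0.001, 0.001, 0.073]]
```

Request:
{"api": "move_arm", "payload": {"deltas": [[-37,8,-2,0,0,0.08],[-36,11,-2,0,0,0.08],[-35,14,-2,0,0,0.08],[-34,16,-2,0,0,0.08],[-33,19,-2,0,0,0.08]]}}

```text
t: 1.35
ee_pos: [565.2, 135.1, 285.4]
orientation: [-2.137, -2.303, 0.013]
ft_force: [-0.1, 1.2, -0.1]
width: 87.8
```

```bash
python3 - <<'E'
from h import *
plan([614,90,290],Rt(-0.012))
E
```

```text
pos [565.2 135.1 285.4] err [ 48.8 -45.1   4.6] rot err [ 0.005 -0.006 -0.087] F [-0.1  1.2 -0.1] M [-0.05  0.06 -0.02] w 87.8 t 1.35 rows 2
[[-24.3, 22.6, -2.3, -0.003, 0.003, 0.043], [-23.3, 23.7, -2.3, -0.003, 0.003, 0.043]]
```

Request:
{"api": "move_arm", "payload": {"deltas": [[-24,23,-2,-0.003,0.003,0.045],[-23,24,-2,-0.003,0.003,0.045],[0,0,0,0,0,0]], "hand": -0.41}}

```text
t: 1.6
ee_pos: [619.5, 82.0, 288.9]
orientation: [2.254, 2.187, 0.0]
ft_force: [0.5, -0.7, -0.1]
width: 71.4
```

```bash
python3 - <<'E'
from h import *
from workcell import eyes
plan([614,90,290],Rt(-0.012))
for n in ("scene","top"):
    d=eyes.get_image(n); np.savez(n+"1.npz",**d)
    I=d["frame"][:,:,::-1]
    a=I[150:390,170:490] if n=="scene" else I[60:300,150:470]
    cv2.imwrite(f"pics/{n}1.png",cv2.resize(a,None,fx=2.4,fy=2.4,interpolation=cv2.INTER_CUBIC))
E
```

```text
pos [619.5  82.  288.9] err [-5.5  8.   1.1] rot err [0.001 0.001 0.018] F [ 0.5 -0.7 -0.1] M [-0.1   0.11 -0.02] w 71.4 t 1.6 rows 1
[[7.8, -5.7, -1.1, 0.001, 0.001, -0.018]]
```

View pics/scene1.png

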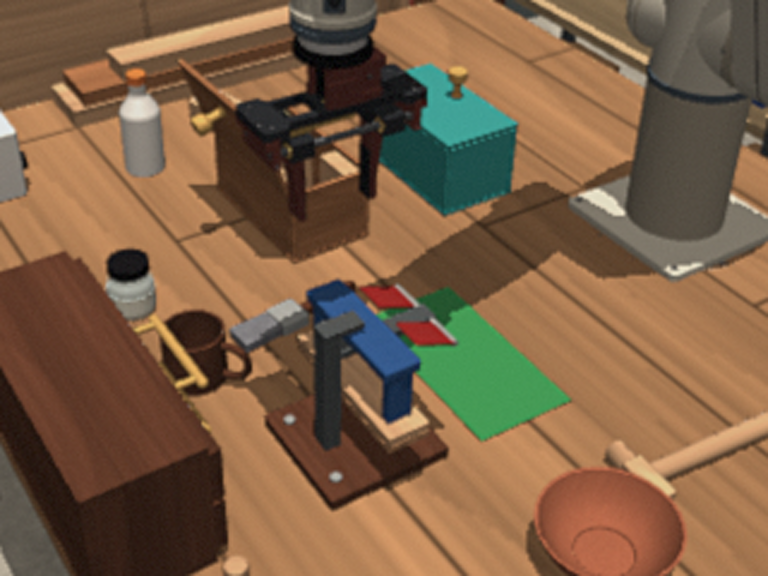

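View pics/top1.png

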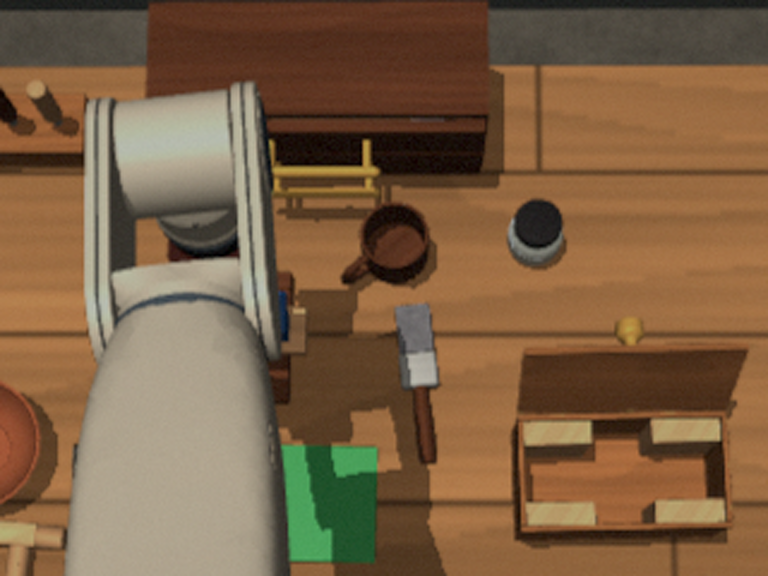

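```bash
python3 - <<'E'
from h import *
from workcell import ctrl
d=load("scene1");W=cloud(d);x,y,z=W[...,0],W[...,1],W[...,2]
o=ctrl.get_obs();print(o["ee_pos"],o["orientation"],o["width"],o["t"])
m=(z>280)&(z<335)&(abs(y-82)<40)&(abs(x-620)<80)
for a,b in((560,620),(620,690)):
    k=m&(x>a)&(x<b); q=W[k]; print(len(q),np.percentile(q,[2,50,98],axis=0).round(1).tolist())
    lo=k&(z<310); print(rect(W,lo))
    zz=q[:,2]; print('minz',np.sort(zz)[:5].round(1))
T=np.linalg.inv(d["cam_to_world"])
w=o["width"]
for s in(-1,1):
  for e in (w/2,w/2+13.5):
    p=np.array([*(np.array(o["ee_pos"])+[s*e,0,0]),1]); c=T@p; print(s,e,d["fx"]*c[0]/c[2]+d["cx"],d["fy"]*c[1]/c[2]+d["cy"])
I=d["frame"][:,:,::-1]
a=I[190:250,270:350]; cv2.imwrite("pics/s1z.png",cv2.resize(np.clip(a.astype(float)*1.8,0,255).astype(np.uint8),None,fx=10,fy=10,interpolation=cv2.INTER_CUBIC))
E
```

```text
[616.10379979  84.93440999 288.12581496] [-2.248523   -2.19118529  0.00276528] 64.00250575036124 1.7
134 [[577.7, 72.3, 289.3], [585.9, 90.3, 312.6], [588.6, 95.5, 334.6]]
(array([585.7,  85.2]), array([10.6, 23.9]), 19.29, 59)
minz [288.8 288.9 289.2 289.4 289.5]
110 [[660.1, 71.0, 291.5], [666.3, 89.1, 313.2], [670.1, 93.2, 333.6]]
(array([666.2,  82.2]), array([ 8.1, 21.5]), 17.2, 48)
minz [287.5 288.8 291.5 291.7 291.8]
-1 32.00125287518062 322.1543883042474 231.17721584860422
-1 45.50125287518062 326.79020071329467 229.60191471015165
1 32.00125287518062 299.50939625038615 238.8722385576936
1 45.50125287518062 294.5871873665835 240.54486043584015
```

View pics/s1z.png

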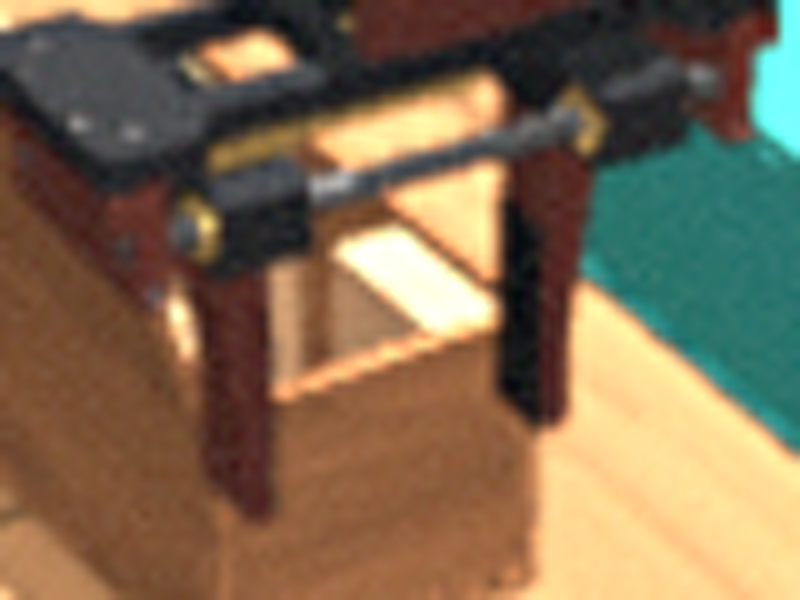

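Request:
{"api": "move_arm", "payload": {"deltas": [[5,-2,-2,0,0,-0.01],[0,0,0,0,0,0],[0,0,0,0,0,0]]}}

```text
t: 1.95
ee_pos: [611.2, 92.7, 289.2]
orientation: [-2.231, -2.206, 0.006]
ft_force: [0.5, 0.5, -0.7]
width: 62.2
```

```bash
cat > cal.py <<'E'
from h import *
from workcell import ctrl,eyes
o=ctrl.get_obs();d=eyes.get_image("scene");np.savez("cal.npz",**d);W=cloud(d);x,y,z=W[...,0],W[...,1],W[...,2]
o2=ctrl.get_obs()
for q in(o,o2): print(q["ee_pos"].round(1),q["orientation"].round(3),round(q["width"],1),q["t"])
c=np.array(o["ee_pos"]);
m=(z>c[2]-5)&(z<c[2]+30)&(abs(y-c[1])<30)&(abs(x-c[0]-4)<60)
for s in(-1,1):
    k=m&((x-c[0]-4)*s>0); q=W[k]; print(len(q),np.percentile(q,[3,50,97],axis=0).round(1).tolist())
E
python3 cal.py; python3 - <<'E'
from h import *
plan([611,90,290],Rt(-0.012))
E
```

```text
[611.2  92.7 289.2] [-2.231 -2.206  0.006] 62.2 1.95
[611.2  92.9 289.3] [-2.23  -2.206  0.006] 62.2 2.0
82 [[575.9, 83.1, 289.5], [582.7, 98.7, 302.7], [584.8, 105.9, 317.7]]
81 [[645.1, 82.6, 290.0], [653.4, 100.3, 304.0], [655.4, 105.5, 318.8]]
pos [611.2  92.9 289.3] err [-0.2 -2.9  0.7] rot err [-0.001 -0.006 -0.001] F [0.5 0.  0.1] M [-0.15  0.06 -0.04] w 62.2 t 2.0 rows 1
[[-2.9, -0.2, -0.7, -0.006, -0.001, 0.001]]
```

Request:
{"api": "move_arm", "payload": {"deltas": [[0,0,35,0,0,0],[0,0,35,0,0,0],[0,0,25,0,0,0],[0,0,0,0,0,0]]}}

```text
t: 2.33
ee_pos: [611.1, 97.4, 195.7]
orientation: [2.226, 2.217, 0.005]
ft_force: [-1.6, -0.7, 0.1]
width: 62.2
```

```bash
python3 cal.py; python3 - <<'E'
from h import *
plan([611,94,139],Rt(-0.012))
I=load("cal")["frame"][:,:,::-1]
cv2.imwrite("pics/z2.png",cv2.resize(I[200:350,240:400],None,fx=5,fy=4,interpolation=cv2.INTER_CUBIC))
E
```

```text
[611.1  97.4 195.7] [2.226 2.217 0.005] 62.2 2.3333
[612.2  97.7 197.9] [2.225 2.216 0.008] 61.8 2.3833
75 [[574.0, 88.9, 195.9], [582.4, 103.9, 211.9], [584.9, 109.2, 225.1]]
74 [[645.8, 85.4, 196.8], [653.4, 104.0, 210.4], [655.7, 110.7, 223.8]]
pos [612.2  97.7 197.9] err [ -1.2  -3.7 -58.9] rot err [-0.002  0.005 -0.008] F [-0.2 -0.2 -0.2] M [-0.03  0.07  0.01] w 61.8 t 2.38 rows 2
[[-1.9, -0.7, 29.4, 0.002, -0.001, 0.004], [-1.9, -0.7, 29.5, 0.002, -0.001, 0.004]]
```

View pics/z2.png

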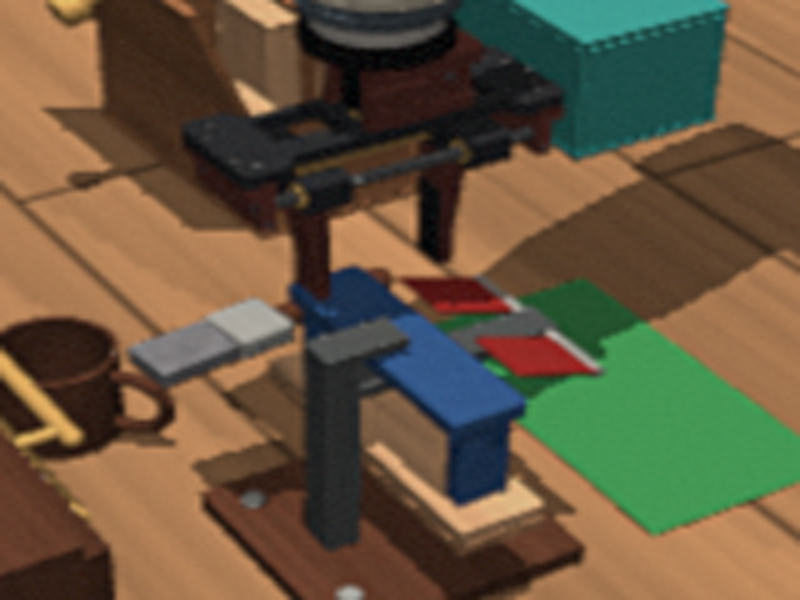

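Request:
{"api": "move_arm", "payload": {"deltas": [[-2,0,18,0,0,0.005],[-2,0,14,0,0,0],[0,0,10,0,0,0],[0,0,8,0,0,0],[0,0,5,0,0,0]]}}

```text
t: 2.8
ee_pos: [619.1, 96.4, 151.6]
orientation: [2.218, 2.207, 0.027]
ft_force: [-1.0, -1.4, 1.6]
width: 61.6
```

```bash
python3 - <<'E'
from h import *
plan([611,94,139],Rt(-0.012))
E
```

```text
pos [619.1  96.4 151.6] err [ -8.1  -2.4 -12.6] rot err [-0.003  0.021 -0.007] F [-1.  -1.4  1.6] M [-0.35  0.38  0.05] w 61.6 t 2.8 rows 1
[[-2.4, -8.3, 12.5, 0.021, -0.003, 0.007]]
```

Request:
{"api": "move_arm", "payload": {"deltas": [[-2,-8,0,0.02,-0.003,0.005],[0,0,0,0,0,0]]}}

```text
t: 2.97
ee_pos: [611.0, 94.8, 152.5]
orientation: [-2.232, -2.21, -0.001]
ft_force: [-1.6, -1.0, 1.3]
width: 61.9
```

```bash
python3 cal.py; python3 - <<'E'
from h import *
plan([611,94,139],Rt(-0.012))
I=load("cal")["frame"][:,:,::-1]
cv2.imwrite("pics/z3.png",cv2.resize(I[220:340,260:380],None,fx=5,fy=5,interpolation=cv2.INTER_CUBIC))
E
```

```text
[611.   94.8 152.5] [-2.232e+00 -2.210e+00 -1.000e-03] 61.9 2.9667
[611.3  94.9 152.6] [-2.232e+00 -2.210e+00 -2.000e-03] 61.8 3.0167
260 [[557.2, 68.2, 148.1], [584.1, 101.3, 162.3], [613.0, 123.3, 179.8]]
166 [[616.4, 70.5, 154.7], [637.8, 96.7, 165.0], [669.0, 123.4, 180.5]]
pos [611.3  94.9 152.6] err [ -0.3  -0.9 -13.6] rot err [-0.001  0.001 -0.002] F [-1.2  0.4  1.8] M [-0.09  0.46  0.01] w 61.8 t 3.02 rows 1
[[-1.0, -0.3, 13.6, 0.001, -0.001, 0.002]]
```

View pics/z3.png

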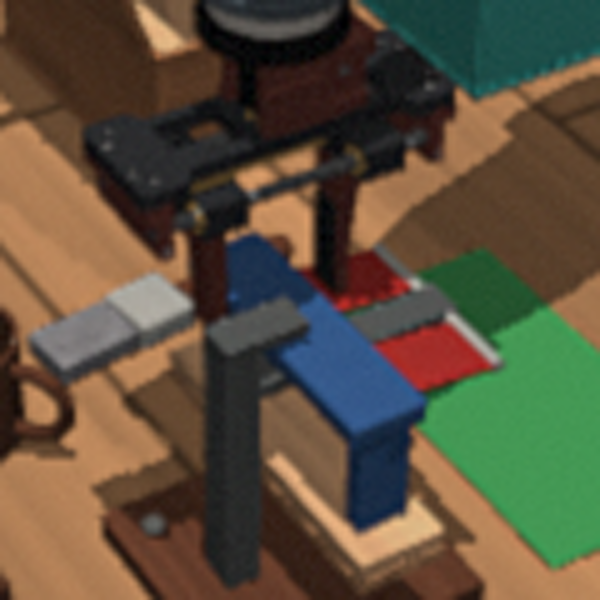

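Request:
{"api": "move_arm", "payload": {"deltas": [[0,-1,8,0,0,0],[0,-1,6,0,0,0],[0,0,0,0,0,0]]}}

```text
t: 3.27
ee_pos: [610.9, 95.3, 139.8]
orientation: [2.23, 2.208, 0.009]
ft_force: [-0.5, -0.1, 3.0]
width: 62.1
```

```bash
python3 cal.py; python3 - <<'E'
from h import *
plan([611,94,139],Rt(-0.012))
I=load("cal")["frame"][:,:,::-1]
cv2.imwrite("pics/z4.png",cv2.resize(I[220:340,260:380],None,fx=5,fy=5,interpolation=cv2.INTER_CUBIC))
E
```

```text
[610.9  95.3 139.8] [2.23  2.208 0.009] 62.1 3.2667
[611.   95.2 140.1] [2.23  2.208 0.008] 62.0 3.3167
227 [[556.1, 69.0, 139.8], [584.0, 101.9, 161.0], [612.8, 123.7, 166.2]]
113 [[616.3, 70.2, 138.6], [634.3, 93.9, 162.9], [669.4, 124.8, 169.0]]
pos [611.   95.2 140.1] err [ 0.  -1.2 -1.1] rot err [-0.002  0.006 -0.002] F [ 0.1 -0.9  3.2] M [-0.23  0.07  0.08] w 62.0 t 3.32 rows 1
[[-1.2, 0.0, 1.1, 0.006, -0.002, 0.002]]
```

View pics/z4.png

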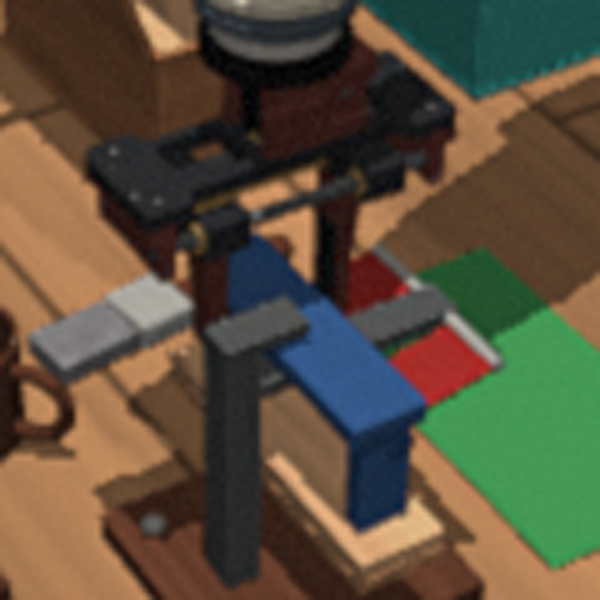

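Request:
{"api": "move_arm", "payload": {"deltas": [[-1,1,1,0.005,0,0],[0,0,0,0,0,0],[0,0,0,0,0,0],[0,0,0,0,0,0],[0,0,0,0,0,0]], "hand": 1}}

```text
t: 3.73
ee_pos: [610.6, 94.5, 138.6]
orientation: [-2.23, -2.207, 0.001]
ft_force: [-1.0, -0.4, 1.7]
width: 43.7
```

```bash
python3 - <<'E'
from h import *
plan([611,94,139],Rt(-0.012))
E
```

```text
pos [610.6  94.5 138.6] err [ 0.4 -0.5  0.4] rot err [-0.002 -0.003 -0.002] F [-1.  -0.4  1.7] M [-0.1   0.24  0.04] w 43.7 t 3.73 rows 1
[[-0.5, 0.4, -0.4, -0.003, -0.002, 0.002]]
```

Request:
{"api": "move_arm", "payload": {"deltas": [[0,0,-3,0,0,0],[0,0,-0.5,0,0,0],[0,-5,0,0,0,0],[0,-5,0,0,0,0]]}}

```text
t: 4.07
ee_pos: [602.2, 94.6, 142.3]
orientation: [-2.232, -2.209, -0.003]
ft_force: [2.6, -0.7, 0.5]
width: 43.9
```

```bash
python3 - <<'E'
from h import *
plan([586,94.5,142],Rt(-0.012))
E
```

```text
pos [602.2  94.6 142.3] err [-16.2  -0.1  -0.3] rot err [-0.002  0.    -0.002] F [ 2.6 -0.7  0.5] M [-0.15 -0.33 -0.  ] w 43.9 t 4.07 rows 1
[[-0.2, -16.2, 0.3, 0.0, -0.002, 0.002]]
```

Request:
{"api": "move_arm", "payload": {"deltas": [[0,-5,0,0,0,0],[0,-5,0,0,0,0],[0,-4,0,0,0,0],[0,-1,0,0,0,0]]}}

```text
t: 4.4
ee_pos: [587.4, 94.8, 143.7]
orientation: [2.23, 2.208, 0.01]
ft_force: [3.7, -1.4, 2.6]
width: 43.6
```

```bash
python3 cal.py; python3 - <<'E'
from h import *
plan([586,94.5,142],Rt(-0.012))
I=load("cal")["frame"][:,:,::-1]
cv2.imwrite("pics/z5.png",cv2.resize(I[220:340,260:380],None,fx=5,fy=5,interpolation=cv2.INTER_CUBIC))
E
```

```text
[587.4  94.8 143.7] [2.23  2.208 0.01 ] 43.6 4.4
[587.3  94.8 143.7] [2.231 2.208 0.01 ] 43.6 4.45
223 [[534.9, 70.3, 143.1], [569.9, 98.7, 166.5], [590.2, 122.8, 171.5]]
129 [[592.6, 83.1, 147.7], [608.5, 104.5, 167.8], [624.0, 124.0, 172.9]]
pos [587.3  94.8 143.7] err [-1.3 -0.3 -1.7] rot err [-0.003  0.006 -0.002] F [2.1 0.3 2.2] M [-0.21 -0.25 -0.01] w 43.6 t 4.45 rows 1
[[-0.3, -1.3, 1.7, 0.006, -0.003, 0.002]]
```

View pics/z5.png

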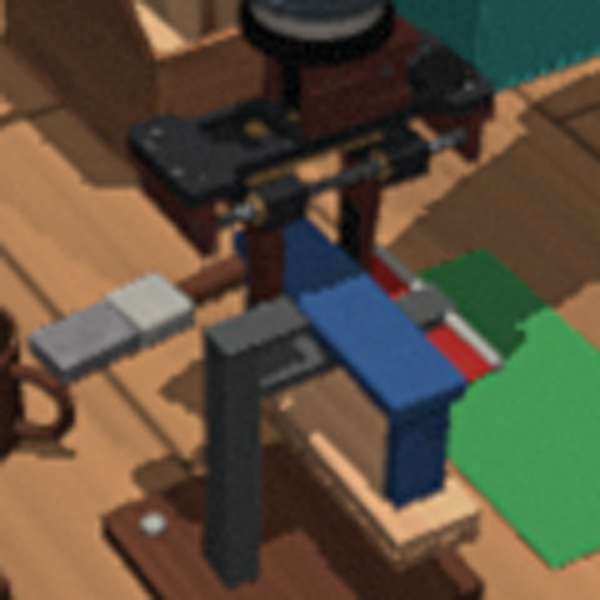

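Request:
{"api": "move_arm", "payload": {"deltas": [[0,-1,-6,0.005,0,0],[0,0,-9,0,0,0],[0,0,-9,0,0,0],[0,0,-7,0,0,0],[0,0,0,0,0,0]]}}

```text
t: 4.87
ee_pos: [581.7, 94.6, 175.6]
orientation: [-2.227, -2.204, 0.009]
ft_force: [0.3, 0.2, -1.9]
width: 43.9
```

```bash
python3 cal.py; python3 - <<'E'
from h import *
plan([586,94.5,176],Rt(-0.012))
I=load("cal")["frame"][:,:,::-1]
cv2.imwrite("pics/z6.png",cv2.resize(I[220:340,260:380],None,fx=5,fy=5,interpolation=cv2.INTER_CUBIC))
E
```

```text
[581.7  94.6 175.6] [-2.227 -2.204  0.009] 43.9 4.8667
[581.5  94.5 175. ] [-2.227 -2.204  0.009] 43.9 4.9167
141 [[557.5, 66.1, 196.3], [573.2, 97.9, 200.3], [584.5, 122.8, 203.0]]
181 [[586.9, 77.6, 177.0], [606.2, 104.5, 198.9], [635.4, 123.7, 202.9]]
pos [581.5  94.5 175. ] err [ 4.5 -0.   1. ] rot err [-0.002 -0.01  -0.002] F [-0.4  0.2 -2.4] M [-0.14  0.04 -0.03] w 43.9 t 4.92 rows 1
[[0.0, 4.5, -1.0, -0.01, -0.002, 0.002]]
```

View pics/z6.png

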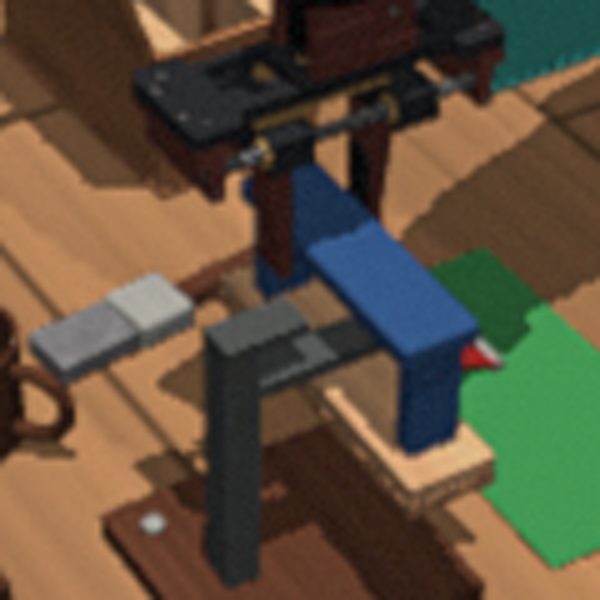

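```bash
cat > bar.py <<'E'
from h import *
import sys
def bar(d,xr=(350,660),yr=(-420,240),zr=(60,240)):
    W=cloud(d);H=hsv(d);x,y,z=W[...,0],W[...,1],W[...,2];h,s,v=H[...,0],H[...,1],H[...,2]
    b=(h>100)&(h<125)&(s>130)&(x>xr[0])&(x<xr[1])&(y>yr[0])&(y<yr[1])&(z>zr[0])&(z<zr[1])
    zt=np.percentile(z[b],90); b&=(z>zt-14)
    q=W[b]; A=np.c_[q[:,:2],np.ones(len(q))]
    for _ in range(4):
        c=np.linalg.lstsq(A,q[:,2],rcond=None)[0]; r=abs(A@c-q[:,2]); k=r<2.5; q,A=q[k],A[k]
    rc=cv2.minAreaRect(q[:,:2].astype(np.float32))
    print("bar n",len(q),"rect",np.round(rc[0],1),np.round(rc[1],1),round(rc[2],2),"slope x,y",c[:2].round(3),"z mid",round(float(np.median(q[:,2])),1),"y range",np.percentile(q[:,1],[1,99]).round(1))
if __name__=="__main__":
    from workcell import eyes
    for n in sys.argv[1:]:
        d=eyes.get_image(n); np.savez("b_"+n+".npz",**d); print(n); bar(d)
E
python3 -c "
from bar import *
bar(load('cal'))"
```

```text
bar n 547 rect [586.3 131.4] [158.2  45.8] 87.57 slope x,y [-0.021 -0.013] z mid 199.7 y range [ 59.9 209.2]
```

Request:
{"api": "move_arm", "payload": {"deltas": [[0,-12,0,-0.005,0,0],[0,-18,0,-0.005,0,0],[0,-18,0,0,0,0]]}}

```text
t: 5.17
ee_pos: [534.8, 94.9, 174.8]
orientation: [2.233, 2.209, 0.004]
ft_force: [-0.4, 0.3, -2.6]
width: 43.7
```

```bash
python3 - <<'E'
from h import *
plan([475,94.5,176],Rt(-0.012),step=20)
E
```

```text
pos [534.8  94.9 174.8] err [-59.8  -0.4   1.2] rot err [-0.002  0.002 -0.001] F [-0.4  0.3 -2.6] M [-0.16  0.16 -0.  ] w 43.7 t 5.17 rows 3
[[-0.3, -19.9, -0.4, 0.001, -0.001, 0.0], [-0.4, -19.9, -0.4, 0.001, -0.001, 0.0], [-0.4, -19.9, -0.4, 0.001, -0.001, 0.0]]
```

Request:
{"api": "move_arm", "payload": {"deltas": [[0,-20,0,0,0,0],[0,-20,0,0,0,0],[0,-20,0,0,0,0],[-15,-20,0,0,0,0],[-20,-20,0,0,0,0]]}}

```text
t: 5.58
ee_pos: [428.3, 62.0, 172.8]
orientation: [-2.229, -2.21, -0.0]
ft_force: [-0.6, -0.4, -3.2]
width: 44.0
```

```bash
python3 bar.py scene top; python3 - <<'E'
from h import *
plan([433,51,150],Rt(-0.012),step=30)
E
```

```text
scene
bar n 408 rect [433.4  98.8] [156.1  46.3] 87.82 slope x,y [-0.016 -0.014] z mid 196.3 y range [ 26.2 175.5]
top
bar n 20 rect [408.8 126.3] [ 7. 24.] 1.48 slope x,y [ 0.131 -0.071] z mid 195.7 y range [114.3 137.8]
pos [425.2  60.2 172.3] err [  7.8  -9.2 -22.3] rot err [-0.001 -0.006 -0.001] F [ 0.8  0.3 -3. ] M [-0.21  0.04  0.  ] w 44.0 t 5.68 rows 1
[[-9.1, 8.0, 22.2, -0.006, -0.001, 0.001]]
```

Request:
{"api": "move_arm", "payload": {"deltas": [[-6,4,25,0,0,0],[-4,4,25,0,0,0],[0,0,25,0,0,0],[0,0,5,0,0,0]]}}

```text
t: 6.02
ee_pos: [436.9, 50.1, 92.7]
orientation: [2.235, 2.206, 0.007]
ft_force: [-0.4, 0.4, -3.1]
width: 43.4
```

```bash
python3 bar.py scene;python3 - <<'E'
from h import *
plan([433,49,74],Rt(-0.012),step=30)
E
```

```text
scene
bar n 373 rect [442.1  88.8] [152.8  46.6] 86.86 slope x,y [ 0.005 -0.02 ] z mid 116.5 y range [ 20.  163.4]
pos [437.4  50.2  93.2] err [ -4.4  -1.2 -19.2] rot err [-0.002  0.004  0.001] F [ 0.1  0.8 -2.1] M [-0.11  0.08 -0.02] w 43.6 t 6.07 rows 1
[[-1.3, -4.4, 19.2, 0.004, -0.002, -0.001]]
```

Request:
{"api": "move_arm", "payload": {"deltas": [[-1,-4,10,0.004,0,0],[0,0,5,0,0,0],[0,0,2,0,0,0],[0,0,2,0,0,0]]}}

```text
t: 6.4
ee_pos: [435.3, 50.0, 74.6]
orientation: [-2.235, -2.207, -0.006]
ft_force: [0.1, -0.3, -2.8]
width: 43.8
```

```bash
python3 bar.py scene;python3 - <<'E'
from h import *
plan([433,49,73],Rt(-0.012),step=30)
E
```

```text
scene
bar n 342 rect [441.   87.8] [152.6  46.8] 86.4 slope x,y [ 0.026 -0.023] z mid 98.5 y range [ 26.4 162.9]
pos [435.4  50.   74.5] err [-2.4 -1.  -1.5] rot err [-0.003  0.002  0.001] F [-0.5 -0.1 -2.1] M [-0.08  0.1   0.02] w 43.7 t 6.45 rows 1
[[-1.0, -2.4, 1.5, 0.002, -0.003, -0.001]]
```

Request:
{"api": "move_arm", "payload": {"deltas": [[0,-1,1.5,0,0,0],[0,0,1,0,0,0]]}}

```text
t: 6.62
ee_pos: [435.2, 50.2, 72.8]
orientation: [2.234, 2.207, 0.008]
ft_force: [-0.6, -0.4, -0.4]
width: 43.7
```

Request:
{"api": "move_arm", "payload": {"deltas": [[0,0,1,0,0,0],[0,0,1,0,0,0]]}}

```text
t: 6.78
ee_pos: [435.9, 50.3, 72.4]
orientation: [2.234, 2.206, 0.01]
ft_force: [-3.6, -1.8, 17.6]
width: 43.5
```

Request:
{"api": "move_arm", "payload": {"deltas": [[0,0,-1,0,0,0],[0,0,0,0,0,0],[0,0,0,0,0,0],[0,0,0,0,0,0]], "hand": -0.41}}

```text
t: 7.12
ee_pos: [437.5, 50.5, 75.1]
orientation: [2.233, 2.204, 0.015]
ft_force: [-0.5, 0.4, 0.9]
width: 61.8
```

```bash
python3 bar.py scene;python3 - <<'E'
from h import *
plan([433,49,73],Rt(-0.012),step=30)
E
```

```text
scene
bar n 342 rect [440.9  90.7] [149.3  44.9] 87.28 slope x,y [ 0.033 -0.017] z mid 97.0 y range [ 21.9 163.4]
pos [437.5  50.5  75. ] err [-4.5 -1.5 -2. ] rot err [-0.004  0.01   0.001] F [-0.5  0.3 -0.1] M [-0.08  0.05  0.01] w 61.5 t 7.17 rows 1
[[-1.5, -4.5, 2.0, 0.01, -0.004, -0.001]]
```

Request:
{"api": "move_arm", "payload": {"deltas": [[0,-2,-20,0.005,0,0],[0,0,-25,0.005,0,0],[0,0,-25,0,0,0],[0,0,-20,0,0,0],[0,0,0,0,0,0]]}}

```text
t: 7.58
ee_pos: [433.7, 50.1, 166.9]
orientation: [-2.231, -2.202, 0.003]
ft_force: [0.8, -0.3, -0.4]
width: 61.8
```

```bash
python3 bar.py scene top;python3 - <<'E'
from h import *
plan([433,49,73],Rt(-0.012),step=30)
I=load("b_scene")["frame"][:,:,::-1]
J=load("b_top")["frame"][:,:,::-1]
a=cv2.resize(I[200:350,280:430],None,fx=2.6,fy=2.6,interpolation=cv2.INTER_CUBIC);b=cv2.resize(J[180:330,190:340],None,fx=2.6,fy=2.6,interpolation=cv2.INTER_CUBIC)
cv2.imwrite("pics/z7.png",np.hstack([a,b]))
E
```

```text
scene
bar n 415 rect [442.4  85.8] [159.7  45.2] 89.19 slope x,y [-0.034 -0.004] z mid 96.7 y range [ 10.1 165.2]
top
bar n 34 rect [439.   71.8] [139.1  31.8] 85.13 slope x,y [ 0.152 -0.002] z mid 96.2 y range [  3.8 142.1]
pos [432.1  50.  164.3] err [  0.9  -1.  -91.3] rot err [-0.003 -0.01   0.001] F [-0.6 -0.6 -0.5] M [-0.1   0.06  0.04] w 61.9 t 7.68 rows 4
[[-0.3, 0.5, 22.8, -0.002, -0.001, -0.0], [-0.3, 0.4, 22.8, -0.002, -0.001, -0.0], [-0.3, 0.3, 22.8, -0.002, -0.001, -0.0], [-0.3, 0.3, 22.8, -0.002, -0.001, -0.0]]
```

View pics/z7.png

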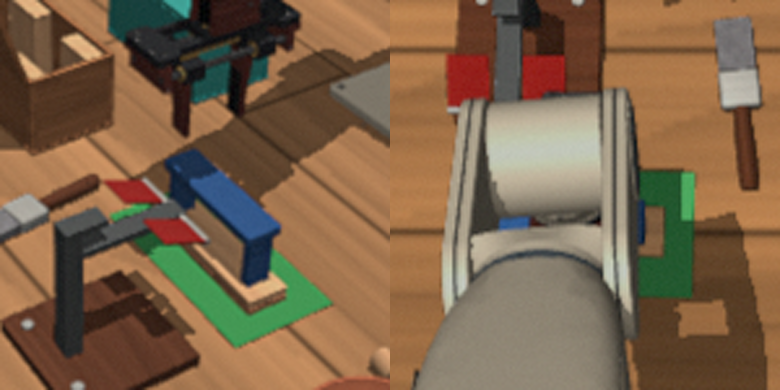

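```bash
python3 - <<'E'
from h import *
for f,c in (("b_scene",(433,50,165.5)),("scene1",(619.5,82,289))):
    d=load(f);W=cloud(d)-np.array(c)-[4.2,1.3,0]
    x,y,z=W[...,0],W[...,1],W[...,2]
    m=(abs(x)<120)&(abs(y)<60)
    for a in range(0,140,8):
        k=m&(z>=a)&(z<a+8)
        if k.sum()>5: print(a,k.sum(),np.percentile(x[k],[1,99]).round(1),np.percentile(y[k],[1,99]).round(1))
E
```

```text
0 21 [-40.5  40.8] [-11.  12.]
8 37 [-38.5  40.9] [-10.2  13.4]
16 36 [-36.2  42. ] [-12.2  12.7]
24 32 [-40.2  41.2] [-12.1  11.3]
32 35 [-39.2  43.3] [-10.9  10.2]
40 36 [-41.8  43.8] [-11.5  11.6]
48 33 [-39.9  44.8] [-8.7 12.7]
56 45 [-41.8  46.2] [-11.5  11.9]
64 25 [-44.9  47.1] [-3.2 12.7]
72 14 [-40.6  56.9] [-14.7  13.3]
80 78 [-76.3  82.7] [-29.4  32.6]
88 150 [-76.   82.7] [-28.5  34. ]
96 179 [-76.2  85.1] [-28.5  32.9]
104 157 [-83.1  88.9] [-31.1  33. ]
112 181 [-78.4  90.7] [-27.5  33.3]
120 458 [-86.   90.4] [-32.2  32.9]
128 76 [-49.   18.9] [-21.2  23.9]
136 68 [-39.6  18.7] [-19.4  23.6]
0 38 [-46.  44.] [-10.3  11.7]
8 42 [-43.6  44.5] [-12.1  12.4]
16 39 [-44.7  44.3] [-12.3  11.4]
24 38 [-45.3  44.3] [-10.6  11.9]
32 44 [-46.   46.8] [-11.7  12.2]
40 48 [-46.2  46.8] [-13.7  12.3]
48 53 [-48.2  48.5] [-11.5  12.7]
56 48 [-48.7  49. ] [-9.6 12.7]
64 37 [-48.2  49.9] [-7.5 12.6]
72 20 [-44.8  78.1] [-15.8  14.4]
80 116 [-78.7  81.1] [-30.1  34.3]
88 223 [-76.3  80.5] [-30.9  34.4]
96 255 [-78.5  81.5] [-29.2  34.6]
104 143 [-86.6  86.8] [-30.7  35. ]
112 304 [-82.7  88.8] [-26.2  34.6]
120 587 [-87.8  87.7] [-33.  32.]
128 105 [-39.4  17.2] [-20.8  24.2]
136 92 [-38.4  16.2] [-18.1  23.8]
```

```bash
python3 - <<'E'
from h import *
for n in("scene0","top0"):
    d=load(n);W=cloud(d);H=hsv(d);x,y,z=W[...,0],W[...,1],W[...,2];v=H[...,2];s=H[...,1]
    print(n)
    m=(z>90)&(z<118)&(abs(x-462)<70)&(abs(y+300)<125)
    # binned min x over y
    for name,a,b,lo,hi,fn in (("xmin",y,x,-395,-205,np.min),("ymax",x,y,410,510,np.max),("ymin",x,y,410,510,np.min),("xmax",y,x,-395,-205,np.max)):
        A=[];B=[]
        for t in np.arange(lo,hi,8):
            k=m&(a>=t)&(a<t+8)
            if k.sum()>3: A.append(t+4);B.append(fn(b[k]))
        A=np.array(A);B=np.array(B); p=np.polyfit(A,B,1); r=B-np.polyval(p,A); k=abs(r)<4; p=np.polyfit(A[k],B[k],1)
        print(name,"at mid",np.polyval(p,-300 if 'x' in name else 460).round(1),"slope",p[0].round(4),"sd",r[k].std().round(1))
    fl=(z>0)&(z<12)&(abs(x-462)<56)&(abs(y+300)<105); 
    print("floor x,y pct",np.percentile(x[fl],[1,99]).round(1),np.percentile(y[fl],[1,99]).round(1), fl.sum())
    bl=(z>97)&(z<108)&(abs(x-462)<56)&(abs(y+300)<105)&(s<150)&(v>110)
    print("block px",bl.sum())
    for sx in(-1,1):
        for sy in(-1,1):
            k=bl&((x-462)*sx>0)&((y+300)*sy>0)
            if k.sum()>5: print(sx,sy,k.sum(),np.percentile(x[k],[3,97]).round(1),np.percentile(y[k],[3,97]).round(1))
E
```

```text
scene0
xmin at mid 402.2 slope -0.0318 sd 1.4
ymax at mid -219.3 slope 0.0396 sd 1.4
ymin at mid -424.1 slope -0.4765 sd 0.0
xmax at mid 529.8 slope 0.0061 sd 1.7
floor x,y pct [407. 518.] [-335.4 -195.3] 32
block px 217
-1 -1 88 [407.5 433.6] [-401.1 -333.9]
-1 1 85 [406.7 433.6] [-269.  -197.6]
1 1 44 [466.5 507.1] [-260.1 -196. ]
top0
xmin at mid 395.3 slope -0.0247 sd 0.3
ymax at mid -208.6 slope 0.0215 sd 0.4
ymin at mid -409.2 slope 0.0262 sd 0.6
xmax at mid 521.2 slope -0.0193 sd 1.2
floor x,y pct [412.8 510.8] [-402.5 -208.5] 1585
block px 898
-1 -1 210 [407.6 427.7] [-402.2 -336.7]
-1 1 181 [407.  424.6] [-268.1 -200.9]
1 -1 251 [489.9 513.5] [-400.3 -333. ]
1 1 256 [485.6 510.4] [-266.7 -201.3]<stdin>:12: RankWarning: Polyfit may be poorly conditioned
```

Request:
{"api": "move_arm", "payload": {"deltas": [[18,3,5,0,0,0],[17,2,15,0,0,0],[0,0,20,0,0,0],[0,0,0,0,0,0]]}}

```text
t: 8.02
ee_pos: [435.5, 85.6, 119.6]
orientation: [-2.23, -2.198, 0.011]
ft_force: [-0.6, 0.2, -0.1]
width: 61.8
```

```bash
python3 cal.py; python3 - <<'E'
from h import *
from bar import bar
plan([437,84.5,82],Rt(-0.012),step=30)
d=load("cal");bar(d); I=d["frame"][:,:,::-1]
cv2.imwrite("pics/z8.png",cv2.resize(I[200:350,280:430],None,fx=4,fy=4,interpolation=cv2.INTER_CUBIC))
E
```

```text
[435.5  85.6 119.6] [-2.23  -2.198  0.011] 61.8 8.0167
[436.1  85.6 120.7] [-2.231 -2.198  0.01 ] 61.8 8.0667
67 [[400.3, 74.5, 119.9], [406.8, 90.9, 135.2], [410.3, 98.9, 148.8]]
60 [[473.0, 74.4, 122.0], [478.3, 89.7, 134.1], [480.9, 98.0, 148.5]]
pos [436.1  85.6 120.7] err [  0.9  -1.1 -38.7] rot err [-0.003 -0.011  0.003] F [ 0.5  0.7 -0.8] M [-0.07  0.06  0.07] w 61.8 t 8.07 rows 2
[[-0.6, 0.7, 19.4, -0.006, -0.001, -0.002], [-0.6, 0.6, 19.4, -0.006, -0.001, -0.002]]
bar n 357 rect [441.7  86.9] [157.7  45.1] 89.19 slope x,y [-0.034 -0.   ] z mid 96.3 y range [ 10.4 164.3]
```

View pics/z8.png

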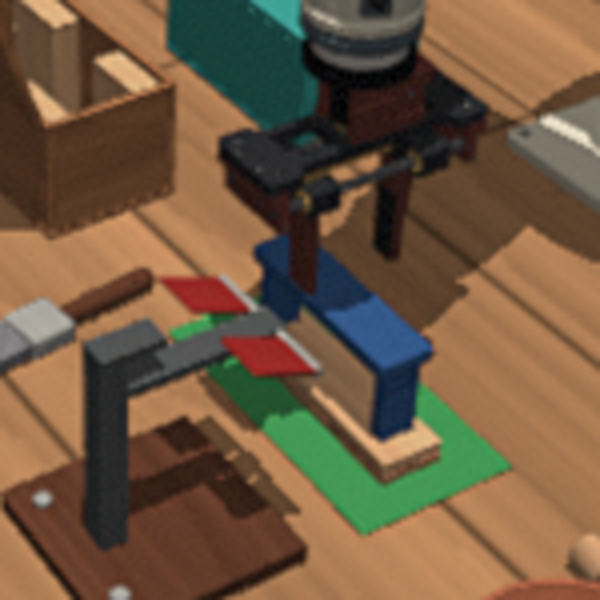

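Request:
{"api": "move_arm", "payload": {"deltas": [[0,0,20,-0.006,0,0],[0,0,12,-0.004,0,0],[0,0,5,0,0,0]]}}

```text
t: 8.32
ee_pos: [436.1, 85.4, 83.0]
orientation: [-2.236, -2.203, -0.001]
ft_force: [-0.7, -0.9, -0.3]
width: 62.0
```

```bash
python3 - <<'E'
from h import *
plan([436,86,82],Rt(-0.012),step=30)
E
```

```text
pos [436.1  85.4  83. ] err [-0.1  0.6 -1. ] rot err [-0.002 -0.001  0.003] F [-0.7 -0.9 -0.3] M [-0.08  0.03  0.01] w 62.0 t 8.32 rows 1
[[0.6, -0.1, 1.0, -0.001, -0.002, -0.003]]
```

Request:
{"api": "move_arm", "payload": {"deltas": [[0,0,2,0,0,0],[0,0,0,0,0,0],[0,0,0,0,0,0],[0,0,0,0,0,0]], "hand": 1}}

```text
t: 8.65
ee_pos: [435.7, 84.5, 80.9]
orientation: [-2.236, -2.2, 0.002]
ft_force: [0.6, 0.5, -2.2]
width: 44.0
```

Request:
{"api": "move_arm", "payload": {"deltas": [[0,0,-4,0,0,0],[0,0,-8,0,0,0],[0,0,-10,0,0,0]]}}

```text
t: 8.9
ee_pos: [434.7, 84.1, 103.9]
orientation: [-2.236, -2.199, 0.006]
ft_force: [0.2, 0.6, -2.0]
width: 44.0
```

```bash
python3 bar.py scene; python3 - <<'E'
from h import *
plan([436,86,82],Rt(-0.012),step=30)
I=load("b_scene")["frame"][:,:,::-1]
cv2.imwrite("pics/z9.png",cv2.resize(I[200:350,280:430],None,fx=4,fy=4,interpolation=cv2.INTER_CUBIC))
E
```

```text
scene
bar n 272 rect [439.1 101.8] [128.9  47.2] 88.22 slope x,y [-0.024 -0.006] z mid 120.3 y range [ 45.6 164. ]
pos [435.9  84.3 105.7] err [  0.1   1.7 -23.7] rot err [-0.002 -0.004  0.005] F [ 0.2  0.4 -0.7] M [0.01 0.   0.04] w 43.8 t 8.95 rows 1
[[1.6, 0.1, 23.7, -0.004, -0.002, -0.005]]
```

View pics/z9.png

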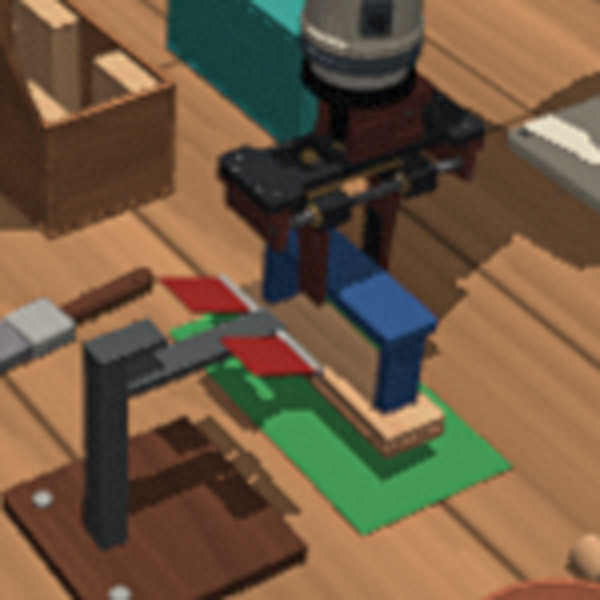

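Request:
{"api": "move_arm", "payload": {"deltas": [[0,0,-30,0,0,0],[0,0,-35,0,0,0],[-10,0,-35,0,0,0],[-20,2,-30,0,0,0],[-30,2,-15,0,0,-0.005]]}}

```text
t: 9.37
ee_pos: [436.7, 25.3, 256.2]
orientation: [-2.223, -2.209, 0.008]
ft_force: [1.4, 0.1, -2.7]
width: 43.8
```

```bash
python3 - <<'E'
from h import *
plan([456,-300.5,250],Rt(0.024),step=35)
E
```

```text
pos [436.7  25.3 256.2] err [  19.3 -325.8   -6.2] rot err [-0.002 -0.009  0.03 ] F [ 1.4  0.1 -2.7] M [ 0.01 -0.07  0.  ] w 43.8 t 9.37 rows 10
[[-32.6, 2.1, 0.5, -0.001, -0.0, -0.003], [-32.6, 2.0, 0.6, -0.001, -0.0, -0.003], [-32.6, 1.9, 0.6, -0.001, -0.0, -0.003], [-32.6, 1.8, 0.6, -0.001, -0.0, -0.003], [-32.6, 1.7, 0.6, -0.001, -0.0, -0.003]]
```

Request:
{"api": "move_arm", "payload": {"deltas": [[-33,2,0,0,0,-0.003],[-33,2,0,0,0,-0.003],[-33,2,0,0,0,-0.003],[-33,2,0,0,0,-0.003],[-33,2,0,0,0,-0.003]]}}

```text
t: 9.78
ee_pos: [449.1, -145.5, 266.2]
orientation: [2.2, 2.234, 0.009]
ft_force: [1.5, 0.1, -2.3]
width: 43.6
```

```bash
python3 - <<'E'
from h import *
plan([456,-300.5,250],Rt(0.024),step=35)
E
```

```text
pos [ 449.1 -145.5  266.2] err [   6.9 -155.   -16.2] rot err [0.    0.009 0.009] F [ 1.5  0.1 -2.3] M [-0.05  0.06  0.07] w 43.6 t 9.78 rows 5
[[-31.0, 0.9, 3.3, 0.002, 0.0, -0.002], [-31.0, 0.8, 3.3, 0.002, 0.0, -0.002], [-31.0, 0.8, 3.3, 0.002, 0.0, -0.002], [-31.0, 0.7, 3.3, 0.002, 0.0, -0.002], [-31.0, 0.7, 3.2, 0.002, 0.0, -0.002]]
```

Request:
{"api": "move_arm", "payload": {"deltas": [[-33,1,3,0.002,0,-0.002],[-33,1,3,0.002,0,-0.002],[-33,1,3,0,0,-0.002],[-30,1,3,0,0,-0.002],[-20,0,3,0,0,0]]}}

```text
t: 10.2
ee_pos: [454.5, -304.2, 255.1]
orientation: [2.19, 2.238, 0.007]
ft_force: [0.8, 0.0, -2.2]
width: 44.0
```

Request:
{"api": "move_arm", "payload": {"deltas": [[0,0,0,0,0,0],[0,0,0,0,0,0]]}}

```text
t: 10.37
ee_pos: [453.7, -308.2, 255.1]
orientation: [2.195, 2.233, 0.006]
ft_force: [-0.6, -0.2, -2.0]
width: 43.8
```

```bash
python3 bar.py scene top; python3 - <<'E'
from h import *
plan([456,-300.5,230],Rt(0.024),step=35)
for n in("scene","top"):
    I=load("b_"+n)["frame"][:,:,::-1]
    a=I[110:270,210:400] if n=="scene" else I[150:310,330:520]
    cv2.imwrite(f"pics/a_{n}.png",cv2.resize(a,None,fx=4,fy=3.7,interpolation=cv2.INTER_CUBIC))
E
```

```text
scene
bar n 15 rect [ 458.3 -300.1] [149.4  28.8] 89.15 slope x,y [-0.043  0.003] z mid 232.9 y range [-374.7 -225.9]
top
pos [ 453.9 -307.1  255.2] err [  2.1   6.6 -25.2] rot err [0.005 0.01  0.005] F [ 0.2 -0.1 -2.4] M [-0.11  0.06  0.03] w 43.8 t 10.47 rows 1
[[6.7, 2.0, 25.2, 0.01, 0.005, -0.005]]Traceback (most recent call last):
  File "bar.py", line 15, in <module>
    d=eyes.get_image(n); np.savez("b_"+n+".npz",**d); print(n); bar(d)
                                                                ~~~^^^
  File "bar.py", line 6, in bar
    zt=np.percentile(z[b],90); b&=(z>zt-14)
    return _quantile_unchecked(
        a, q, axis, out, overwrite_input, method, keepdims, weights)
    return _ureduce(a,
                    func=_quantile_ureduce_func,
    ...<5 lines>...
                    overwrite_input=overwrite_input,
                    method=method)
    r = func(a, **kwargs)
    result = _quantile(arr,
                       quantiles=q,
    ...<2 lines>...
                       out=out,
                       weights=wgt)
    slices_having_nans = np.isnan(arr[-1, ...])
                                  ~~~^^^^^^^^^
IndexError: index -1 is out of bounds for axis 0 with size 0
```

View pics/a_scene.png

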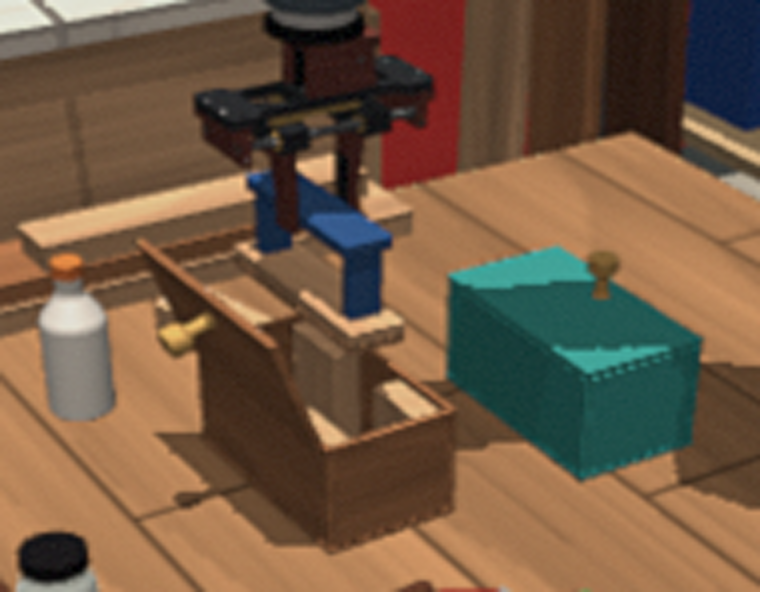

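View pics/a_top.png

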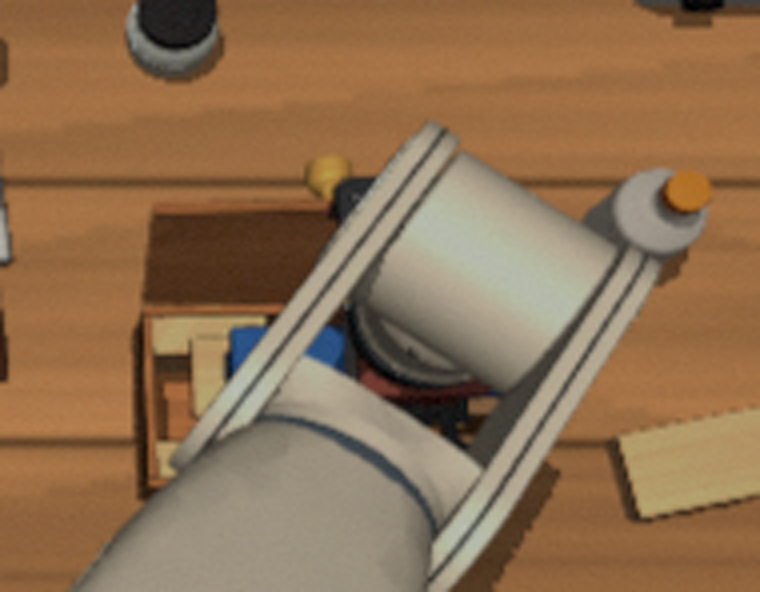

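```bash
python3 - <<'E'
from h import *
from bar import bar
d=load("b_scene"); bar(d,zr=(200,320),xr=(380,540)); 
dt=load("b_top"); bar(dt,zr=(200,320),xr=(380,540))
W=cloud(d);H=hsv(d);x,y,z=W[...,0],W[...,1],W[...,2];v=H[...,2];s=H[...,1]
# fingers
f=(v<75)&(z>260)&(z<300)&(abs(y+305)<30)&(abs(x-458)<60)
q=W[f];print(len(q))
for s_ in(-1,1):
    k=f&((x-458)*s_>0); print(s_,k.sum(),np.percentile(x[k],[3,97]).round(1),np.percentile(y[k],[3,97]).round(1))
b=(z>175)&(z<205)&(x>380)&(x<540)&(y<-180)&(y>-430)&(v>130)&(H[...,0]<25)
print('sole',b.sum(),rect(W,b))
for a in range(165,215,5):
    k=(z>a)&(z<a+5)&(x>410)&(x<500)&(y<-180)&(y>-430); print(a,k.sum(),np.percentile(x[k],[2,98]).round(0),np.percentile(y[k],[2,98]).round(0)) if k.sum()>5 else 0
bl=(z>97)&(z<108)&(abs(x-462)<56)&(abs(y+300)<105)&(s<150)&(v>110)
E
```

```text
bar n 199 rect [ 456.6 -303.1] [ 48.9 158.8] 1.52 slope x,y [-0.003 -0.016] z mid 270.8 y range [-376.4 -225.4]
bar n 83 rect [ 457.4 -302.6] [146.9  30.9] 84.06 slope x,y [0.044 0.004] z mid 271.7 y range [-305.8 -228.6]
149
-1 60 [425.2 451.5] [-319.3 -294.2]
1 89 [464.7 491.9] [-324.9 -279.9]
sole 179 (array([ 461.1, -307.3]), array([ 52. , 192.1]), 0.94, 179)
175 23 [435. 486.] [-343. -212.]
180 60 [440. 488.] [-393. -211.]
185 61 [438. 486.] [-398. -212.]
190 69 [437. 487.] [-401. -212.]
195 300 [437. 486.] [-396. -214.]
200 57 [444. 485.] [-391. -217.]
205 27 [446. 475.] [-379. -228.]
210 26 [449. 474.] [-378. -231.]
```

Request:
{"api": "move_arm", "payload": {"deltas": [[3,0,10,-0.03,0.005,-0.005],[3,0,10,-0.03,0,0],[0,0,10,-0.02,0,0],[0,0,5,0,0,0],[0,0,0,0,0,0]]}}

```text
t: 10.88
ee_pos: [456.3, -294.8, 221.4]
orientation: [2.14, 2.206, 0.105]
ft_force: [0.7, 0.1, -2.7]
width: 43.7
```

```bash
python3 - <<'E'
from h import *
plan([453,-302,205],Rt(0.024,0.08),step=35)
E
```

```text
pos [ 456.3 -294.8  221.4] err [ -3.3  -7.2 -16.4] rot err [-0.     0.015 -0.006] F [ 0.7  0.1 -2.7] M [-0.01  0.17  0.03] w 43.7 t 10.88 rows 1
[[-7.1, -5.0, 16.0, 0.015, -0.0, 0.006]]
```

Request:
{"api": "move_arm", "payload": {"deltas": [[-5,-4,8,0.01,0,0.005],[0,0,6,0,0,0],[0,0,0,0,0,0]]}}

```text
t: 11.13
ee_pos: [454.5, -299.0, 207.3]
orientation: [2.149, 2.209, 0.092]
ft_force: [0.2, 0.6, -2.5]
width: 43.8
```

```bash
python3 - <<'E'
from h import *
plan([453,-302,205],Rt(0.024,0.08),step=35)
E
```

```text
pos [ 454.5 -299.   207.3] err [-1.5 -3.  -2.3] rot err [ 0.001  0.004 -0.003] F [ 0.2  0.6 -2.5] M [-0.06  0.16  0.03] w 43.8 t 11.13 rows 1
[[-2.9, -1.8, 2.2, 0.004, 0.0, 0.004]]
```

Request:
{"api": "move_arm", "payload": {"deltas": [[-3,-2,3,0.003,0,0.004],[0,0,3,0,0,0],[0,0,0,0,0,0]]}}

```text
t: 11.38
ee_pos: [453.6, -302.7, 200.8]
orientation: [2.155, 2.206, 0.088]
ft_force: [0.8, 0.3, -2.7]
width: 44.0
```

```bash
python3 - <<'E'
from h import *
from workcell import eyes
from bar import bar
plan([453,-302,205],Rt(0.024,0.08),step=35)
d=eyes.get_image("scene"); np.savez("b_scene.npz",**d); bar(d,zr=(180,320),xr=(380,540))
W=cloud(d);H=hsv(d);x,y,z=W[...,0],W[...,1],W[...,2];v=H[...,2];s=H[...,1]
for a in range(115,155,5):
    k=(z>a)&(z<a+5)&(x>410)&(x<500)&(y<-180)&(y>-430); print(a,k.sum(),np.percentile(x[k],[2,98]).round(0),np.percentile(y[k],[2,98]).round(0)) if k.sum()>5 else 0
I=d["frame"][:,:,::-1]
cv2.imwrite("pics/ins1.png",cv2.resize(I[130:260,220:350],None,fx=5,fy=4.5,interpolation=cv2.INTER_CUBIC))
E
```

```text
pos [ 453.6 -302.7  200.8] err [-0.6  0.7  4.2] rot err [0.001 0.001 0.001] F [ 0.8  0.3 -2.7] M [-0.06  0.15 -0.05] w 44.0 t 11.38 rows 1
[[0.7, -0.2, -4.3, 0.001, 0.001, -0.001]]
bar n 172 rect [ 456.9 -299.8] [ 45.9 159.1] 1.34 slope x,y [ 0.014 -0.011] z mid 216.9 y range [-378.2 -221.3]
120 9 [436. 485.] [-269. -209.]
125 34 [442. 491.] [-307. -206.]
130 41 [441. 491.] [-312. -206.]
135 65 [440. 490.] [-387. -207.]
140 247 [441. 490.] [-378. -206.]
145 126 [454. 491.] [-391. -210.]
150 23 [447. 480.] [-375. -224.]
```

View pics/ins1.png

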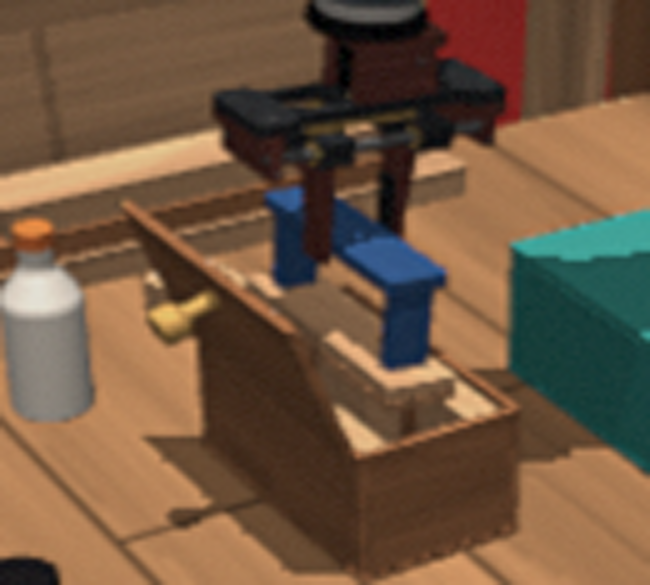

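Request:
{"api": "move_arm", "payload": {"deltas": [[0,-1,10,0,0,0],[0,0,10,0,0,0],[0,0,6,0,0,0]]}}

```text
t: 11.68
ee_pos: [455.8, -303.9, 174.9]
orientation: [2.152, 2.203, 0.089]
ft_force: [-19.7, 2.8, 40.5]
width: 43.9
```

```bash
python3 - <<'E'
from h import *
plan([453,-302,170],Rt(0.024,0.08),step=35)
E
```

```text
pos [ 455.8 -303.9  174.9] err [-2.8  1.9 -4.9] rot err [0.003 0.004 0.001] F [-19.7   2.8  40.5] M [ 0.4   2.85 -0.06] w 43.9 t 11.68 rows 1
[[2.0, -3.2, 4.6, 0.004, 0.003, -0.001]]
```

Request:
{"api": "move_arm", "payload": {"deltas": [[0,-2,-6,0,0,0],[0,-1,-4,0,0,0]]}}

```text
t: 11.85
ee_pos: [451.0, -303.3, 182.2]
orientation: [2.155, 2.206, 0.088]
ft_force: [-0.1, -0.3, -2.2]
width: 43.8
```

```bash
python3 - <<'E'
from h import *
from workcell import eyes
from bar import bar
plan([451,-302,180],Rt(0.024,0.08),step=35)
d=eyes.get_image("scene"); np.savez("b_scene.npz",**d); bar(d,zr=(170,320),xr=(380,540))
W=cloud(d);H=hsv(d);x,y,z=W[...,0],W[...,1],W[...,2];v=H[...,2];s=H[...,1]
for a in range(95,145,5):
    k=(z>a)&(z<a+5)&(x>410)&(x<500)&(y<-180)&(y>-430); print(a,k.sum(),np.percentile(x[k],[2,98]).round(0),np.percentile(y[k],[2,98]).round(0)) if k.sum()>5 else 0
I=d["frame"][:,:,::-1]
cv2.imwrite("pics/ins2.png",cv2.resize(I[140:250,230:340],None,fx=6.5,fy=5.3,interpolation=cv2.INTER_CUBIC))
E
```

```text
pos [ 451.  -303.3  182.2] err [ 0.   1.3 -2.2] rot err [0.001 0.    0.001] F [-0.1 -0.3 -2.2] M [-0.1   0.15 -0.05] w 43.8 t 11.85 rows 1
[[1.3, -0.1, 2.2, 0.0, 0.001, -0.001]]
bar n 161 rect [ 455.  -301.9] [ 47.2 160.9] 1.3 slope x,y [ 0.03  -0.003] z mid 198.9 y range [-373.9 -222.8]
95 58 [410. 496.] [-392. -188.]
100 106 [410. 500.] [-407. -190.]
105 63 [411. 497.] [-409. -189.]
110 47 [432. 489.] [-304. -189.]
115 36 [440. 489.] [-325. -203.]
120 133 [436. 488.] [-378. -208.]
125 213 [444. 487.] [-380. -208.]
130 35 [448. 485.] [-381. -220.]
135 28 [446. 475.] [-375. -224.]
140 23 [446. 475.] [-372. -223.]
```

View pics/ins2.png

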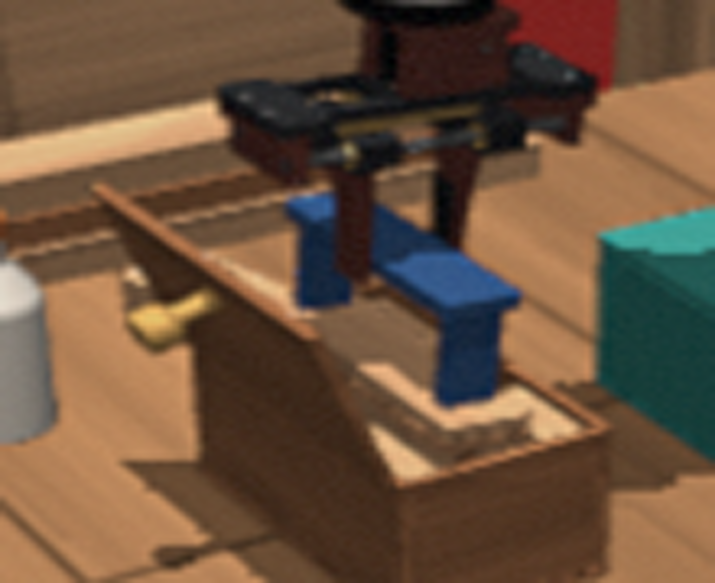

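Request:
{"api": "move_arm", "payload": {"deltas": [[1,0,6,0,0,0],[0,-1,6,0,0,0],[0,0,3,0,0,0]]}}

```text
t: 12.15
ee_pos: [451.8, -302.7, 167.7]
orientation: [2.153, 2.203, 0.089]
ft_force: [-0.2, -0.0, -2.4]
width: 43.6
```

```bash
python3 - <<'E'
from h import *
plan([452,-302,170],Rt(0.024,0.08),step=35)
E
```

```text
pos [ 451.8 -302.7  167.7] err [0.2 0.7 2.3] rot err [0.003 0.003 0.001] F [-0.2 -0.  -2.4] M [-0.06  0.11 -0.  ] w 43.6 t 12.15 rows 1
[[0.7, 0.4, -2.3, 0.003, 0.003, -0.001]]
```

Request:
{"api": "move_arm", "payload": {"deltas": [[0,-1,8,0.002,0.003,0],[0,-1,8,0,0,0],[0,0,8,0,0,0]]}}

```text
t: 12.4
ee_pos: [452.0, -302.8, 141.7]
orientation: [2.154, 2.205, 0.09]
ft_force: [0.2, 0.8, -3.1]
width: 44.3
```

```bash
python3 - <<'E'
from h import *
plan([452,-302,120],Rt(0.024,0.08),step=35)
E
```

```text
pos [ 452.  -302.8  141.7] err [ -0.    0.8 -21.7] rot err [0.    0.002 0.001] F [ 0.2  0.8 -3.1] M [-0.06  0.15  0.05] w 44.3 t 12.4 rows 1
[[0.8, -1.8, 21.6, 0.002, 0.0, -0.001]]
```

Request:
{"api": "move_arm", "payload": {"deltas": [[0,-1,8,0,0,0],[1,-1,8,0,0,0],[0,-1,6,0,0,0]]}}

```text
t: 12.65
ee_pos: [450.3, -301.3, 115.8]
orientation: [2.156, 2.207, 0.09]
ft_force: [0.2, 0.1, -2.6]
width: 43.3
```

```bash
python3 - <<'E'
from h import *
plan([452,-302,100],Rt(0.024,0.08),step=35)
E
```

```text
pos [ 450.3 -301.3  115.8] err [  1.7  -0.7 -15.8] rot err [-0.001  0.     0.001] F [ 0.2  0.1 -2.6] M [-0.06  0.16  0.01] w 43.3 t 12.65 rows 1
[[-0.7, 0.4, 15.8, 0.0, -0.001, -0.001]]
```

Request:
{"api": "move_arm", "payload": {"deltas": [[0,1,7,0,0,0],[0,0,6,0,0,0],[0,-0.5,2,0,0,0]]}}

```text
t: 12.9
ee_pos: [451.4, -300.7, 97.7]
orientation: [2.158, 2.208, 0.089]
ft_force: [0.4, 0.5, -2.8]
width: 43.5
```

```bash
python3 - <<'E'
from h import *
from workcell import eyes
plan([452.3,-302,90],Rt(0.024,0.08),step=35)
d=eyes.get_image("scene"); np.savez("b_scene.npz",**d)
I=d["frame"][:,:,::-1]
cv2.imwrite("pics/ins3.png",cv2.resize(I[140:250,230:340],None,fx=6.5,fy=5.3,interpolation=cv2.INTER_CUBIC))
E
```

```text
pos [ 451.4 -300.7   97.7] err [ 0.9 -1.3 -7.7] rot err [-0.002 -0.002  0.001] F [ 0.4  0.5 -2.8] M [-0.06  0.12  0.04] w 43.5 t 12.9 rows 1
[[-1.3, 0.3, 7.7, -0.002, -0.002, -0.001]]
```

View pics/ins3.png

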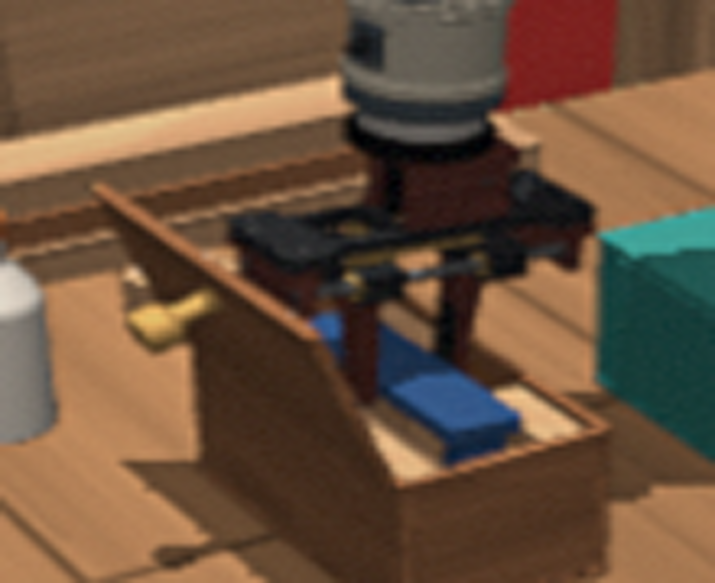

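Request:
{"api": "move_arm", "payload": {"deltas": [[-1,0.5,5,0,0,0],[0,0,3,0,0,0],[0,0,0,0,0,0]]}}

```text
t: 13.2
ee_pos: [452.9, -302.0, 89.2]
orientation: [2.157, 2.208, 0.089]
ft_force: [0.2, -0.1, -2.4]
width: 43.8
```

```bash
python3 - <<'E'
from h import *
plan([452.3,-302,85],Rt(0.024,0.08),step=35)
E
```

```text
pos [ 452.9 -302.    89.2] err [-0.6  0.  -4.2] rot err [-0.002 -0.001  0.001] F [ 0.2 -0.1 -2.4] M [-0.06  0.14  0.04] w 43.8 t 13.2 rows 1
[[0.0, -0.9, 4.2, -0.001, -0.002, -0.001]]
```

Request:
{"api": "move_arm", "payload": {"deltas": [[0,-0.5,2,0,0,0],[0,0,1.5,0,0,0]]}}

```text
t: 13.37
ee_pos: [453.1, -302.3, 85.9]
orientation: [2.156, 2.207, 0.09]
ft_force: [0.4, 0.1, -1.7]
width: 43.6
```

Request:
{"api": "move_arm", "payload": {"deltas": [[0,0,1,0,0,0],[0,0,0.5,0,0,0]]}}

```text
t: 13.53
ee_pos: [453.3, -302.5, 84.5]
orientation: [2.156, 2.207, 0.09]
ft_force: [-0.2, 0.3, -3.0]
width: 43.4
```

Request:
{"api": "move_arm", "payload": {"deltas": [[0,0,1,0.01,0,0],[0,0,0.5,0.01,0,0],[0,0,0,0,0,0]]}}

```text
t: 13.78
ee_pos: [454.1, -302.9, 83.6]
orientation: [2.166, 2.216, 0.066]
ft_force: [0.3, -0.5, -2.3]
width: 43.9
```

```bash
python3 - <<'E'
from h import *
plan([452.3,-302,82],Rt(0.024,0.06),step=35)
E
```

```text
pos [ 454.1 -302.9   83.6] err [-1.8  0.9 -1.6] rot err [ 0.    -0.     0.001] F [ 0.3 -0.5 -2.3] M [-0.08  0.14 -0.03] w 43.9 t 13.78 rows 1
[[0.9, -1.9, 1.5, -0.0, 0.0, -0.001]]
```

Request:
{"api": "move_arm", "payload": {"deltas": [[0,-0.5,1,0.005,0,0],[0,0,0.5,0.005,0,0],[0,0,0,0,0,0]]}}

```text
t: 14.03
ee_pos: [454.9, -303.0, 83.3]
orientation: [2.17, 2.221, 0.055]
ft_force: [0.2, -0.2, -1.6]
width: 44.0
```

```bash
python3 - <<'E'
from h import *
plan([452.3,-302,82],Rt(0.024,0.05),step=35)
E
```

```text
pos [ 454.9 -303.    83.3] err [-2.6  1.  -1.3] rot err [0.001 0.001 0.001] F [ 0.2 -0.2 -1.6] M [-0.15  0.17 -0.01] w 44.0 t 14.03 rows 1
[[1.0, -2.7, 1.2, 0.001, 0.001, -0.001]]
```

Request:
{"api": "move_arm", "payload": {"deltas": [[0,-1,1.5,0,0,0],[0,-0.5,1.5,0,0,0]]}}

```text
t: 14.2
ee_pos: [455.7, -303.0, 82.7]
orientation: [2.168, 2.219, 0.059]
ft_force: [-1.2, 6.3, 18.6]
width: 43.9
```

Request:
{"api": "move_arm", "payload": {"deltas": [[0,-0.5,-1,0,0,0],[0,0,0,0,0,0],[0,0,0,0,0,0],[0,0,0,0,0,0]], "hand": -0.32}}

```text
t: 14.53
ee_pos: [455.8, -303.6, 84.5]
orientation: [2.166, 2.217, 0.059]
ft_force: [-0.1, 0.1, 0.5]
width: 57.8
```

```bash
python3 - <<'E'
from h import *
plan([452.3,-302,120],Rt(0.024,0.05),step=15)
E
```

```text
pos [ 455.8 -303.6   84.5] err [-3.5  1.6 35.5] rot err [0.003 0.006 0.001] F [-0.1  0.1  0.5] M [-0.07  0.05  0.03] w 57.8 t 14.53 rows 3
[[0.5, -0.5, -11.9, 0.002, 0.001, -0.0], [0.5, -0.5, -11.9, 0.002, 0.001, -0.0], [0.6, -0.6, -11.9, 0.002, 0.001, -0.0]]
```

Request:
{"api": "move_arm", "payload": {"deltas": [[0,0,-8,0,0,0],[0,0,-15,0,0,0],[0,0,-30,0,0,0],[0,0,-35,0,0,0],[0,0,-35,0,0,0]]}}

```text
t: 14.95
ee_pos: [443.7, -300.5, 204.2]
orientation: [2.179, 2.229, 0.054]
ft_force: [0.5, -0.5, 0.5]
width: 58.2
```

```bash
python3 - <<'E'
from h import *
from workcell import eyes
from bar import bar
plan([452.3,-302,240],Rt(0.024,0.0),step=35)
d=eyes.get_image("scene"); np.savez("b_scene.npz",**d); bar(d,zr=(70,130),xr=(400,520))
I=d["frame"][:,:,::-1]
cv2.imwrite("pics/ins4.png",cv2.resize(I[130:260,220:350],None,fx=5,fy=4.5,interpolation=cv2.INTER_CUBIC))
E
```

```text
pos [ 443.7 -300.5  204.2] err [ 8.6 -1.5 35.8] rot err [-0.009  0.041  0.001] F [ 0.5 -0.5  0.5] M [-0.09  0.02  0.01] w 58.2 t 14.95 rows 2
[[-0.7, 5.0, -17.7, 0.021, -0.004, -0.001], [-0.8, 4.6, -17.8, 0.021, -0.004, -0.001]]
bar n 197 rect [ 465.  -298.8] [ 41.8 154.9] 1.6 slope x,y [ 0.042 -0.009] z mid 98.7 y range [-371.6 -221.9]
```

View pics/ins4.png

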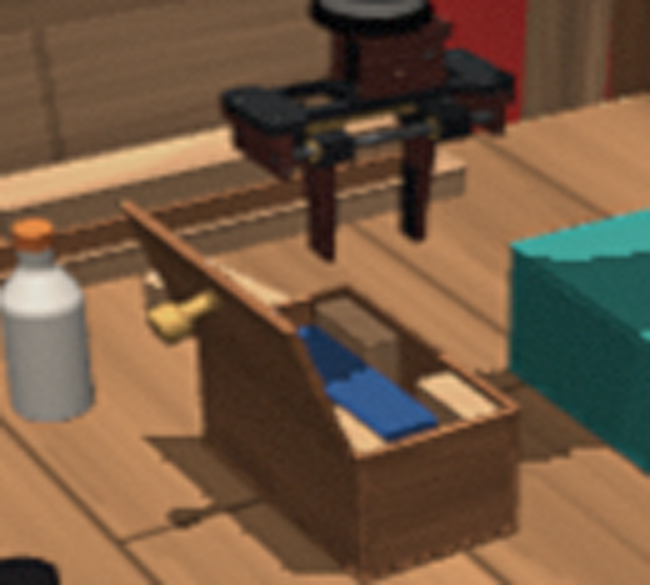

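Request:
{"api": "move_arm", "payload": {"deltas": [[0,0,-30,0.02,0,0],[0,0,-30,0.02,0,0],[10,25,-8,0.005,0,0],[10,35,0,0,0,0],[10,35,0,0,0,0]], "hand": 1}}

```text
t: 15.42
ee_pos: [536.0, -273.3, 290.6]
orientation: [2.199, 2.231, 0.003]
ft_force: [0.5, -0.0, -0.7]
width: 28.2
```

```bash
python3 - <<'E'
from h import *
plan([620,-255,270],Rt(0.024,0.0),step=35)
d=load("top0");W=cloud(d);print(W[156,374],W[210,490],W[198,412])
E
```

```text
pos [ 536.  -273.3  290.6] err [ 84.   18.3 -20.6] rot err [0.005 0.008 0.009] F [ 0.5 -0.  -0.7] M [-0.08  0.04  0.  ] w 28.2 t 15.42 rows 3
[[5.7, 28.0, 7.1, 0.003, 0.002, -0.003], [5.6, 28.1, 7.0, 0.003, 0.002, -0.003], [5.5, 28.1, 6.9, 0.003, 0.002, -0.003]]
[ 724.66354972 -218.54503577   74.92318498] [ 573.10330279 -504.03965731  111.33694992] [ 583.3363607  -297.24947142  196.24109126]
```

Request:
{"api": "move_arm", "payload": {"deltas": [[6,28,5,0,0,-0.003],[6,28,5,0,0,-0.003],[5,25,5,0,0,0],[0,0,0,0,0,0]]}}

```text
t: 15.75
ee_pos: [625.8, -252.2, 278.8]
orientation: [2.185, 2.236, 0.008]
ft_force: [-0.7, 0.2, -0.1]
width: 2.0
```

```bash
python3 - <<'E'
from h import *
from workcell import eyes
from bar import bar
plan([620,-255,185],Rt(0.024,0.0),step=35)
for n in("scene","top"):
    d=eyes.get_image(n); np.savez("b_"+n+".npz",**d); bar(d,zr=(70,130),xr=(400,520))
    I=d["frame"][:,:,::-1]
    a=I[100:250,210:360] if n=="scene" else I[170:320,340:490]
    cv2.imwrite(f"pics/l_{n}.png",cv2.resize(a,None,fx=4,fy=4,interpolation=cv2.INTER_CUBIC))
E
```

```text
pos [ 625.8 -252.2  278.8] err [ -5.8  -2.8 -93.8] rot err [0.007 0.015 0.001] F [-0.7  0.2 -0.1] M [-0.02  0.11 -0.03] w 2.0 t 15.75 rows 3
[[-0.7, -2.4, 31.2, 0.005, 0.002, -0.0], [-0.7, -2.3, 31.2, 0.005, 0.002, -0.0], [-0.8, -2.1, 31.3, 0.005, 0.002, -0.0]]
bar n 185 rect [ 464.9 -301.1] [ 40.1 159.8] 0.82 slope x,y [ 0.048 -0.007] z mid 98.8 y range [-376.8 -223. ]
bar n 306 rect [ 460.7 -338.5] [40.9 86.1] 0.32 slope x,y [-0.006  0.001] z mid 98.8 y range [-381.  -298.3]
```

View pics/l_scene.png

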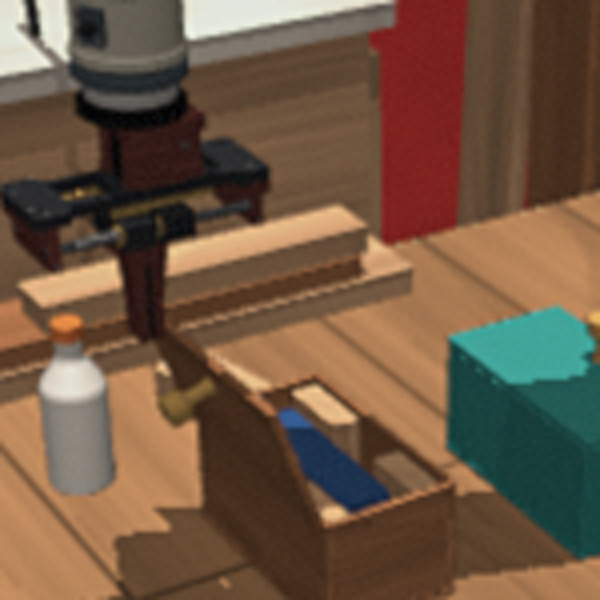

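View pics/l_top.png

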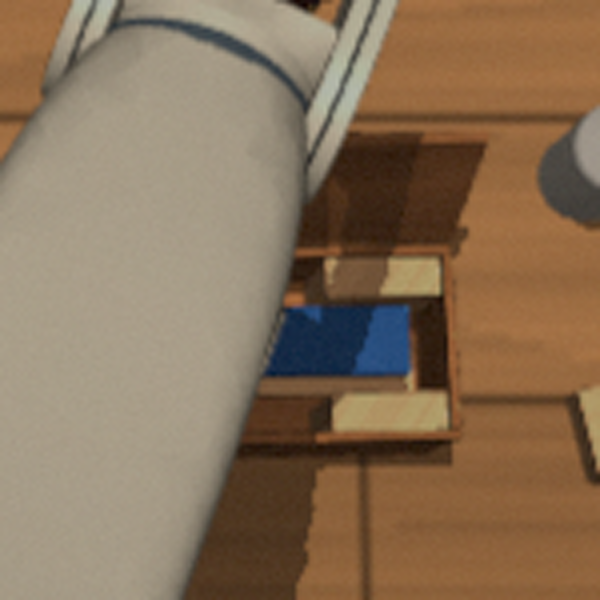

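Request:
{"api": "move_arm", "payload": {"deltas": [[0,-2,30,0.005,0,0],[0,-2,30,0.005,0,0],[0,-2,28,0,0,0],[0,0,0,0,0,0]]}}

```text
t: 16.18
ee_pos: [614.7, -256.2, 192.6]
orientation: [2.191, 2.235, -0.005]
ft_force: [-1.6, 0.3, -0.1]
width: 0.4
```

```bash
python3 - <<'E'
from h import *
from workcell import eyes
plan([560,-255,185],Rt(0.024,0.0),step=15)
d=eyes.get_image("scene"); I=d["frame"][:,:,::-1]
cv2.imwrite("pics/l2.png",cv2.resize(I[100:250,210:360],None,fx=4,fy=4,interpolation=cv2.INTER_CUBIC))
E
```

```text
pos [ 614.7 -256.2  192.6] err [-54.7   1.2  -7.6] rot err [0.01  0.006 0.004] F [-1.6  0.3 -0.1] M [-0.09  0.12  0.  ] w 0.4 t 16.18 rows 4
[[0.6, -13.7, 1.8, 0.001, 0.003, -0.001], [0.6, -13.7, 1.8, 0.001, 0.003, -0.001], [0.6, -13.7, 1.9, 0.001, 0.003, -0.001], [0.6, -13.7, 1.9, 0.001, 0.003, -0.001]]
```

View pics/l2.png

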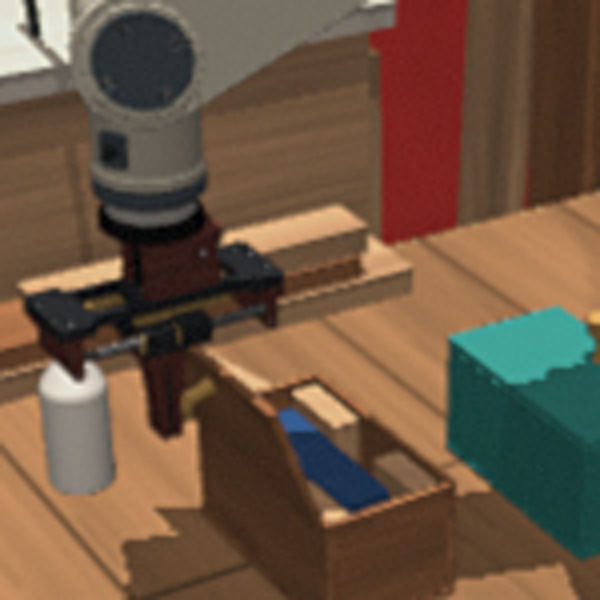

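Request:
{"api": "move_arm", "payload": {"deltas": [[0,-15,2,0,0,0],[0,-15,2,0,0,0],[0,-8,0,0,0,0],[0,-8,0,0,0,0]]}}

```text
t: 16.57
ee_pos: [570.5, -260.6, 198.5]
orientation: [2.185, 2.225, 0.001]
ft_force: [0.7, 0.6, 1.0]
width: 0.6
```

Request:
{"api": "move_arm", "payload": {"deltas": [[0,-8,0,0,0,0],[0,-8,0,0,0,0],[0,-8,0,0,0,0]]}}

```text
t: 16.82
ee_pos: [546.7, -262.5, 202.8]
orientation: [2.181, 2.219, 0.006]
ft_force: [-0.6, 0.7, -0.3]
width: 0.4
```

```bash
python3 - <<'E'
from h import *
from workcell import eyes
plan([520,-255,185],Rt(0.024,0.0),step=15)
d=eyes.get_image("scene"); I=d["frame"][:,:,::-1]
cv2.imwrite("pics/l3.png",cv2.resize(I[100:250,210:360],None,fx=4,fy=4,interpolation=cv2.INTER_CUBIC))
E
```

```text
pos [ 546.7 -262.5  202.8] err [-26.7   7.5 -17.8] rot err [0.018 0.024 0.007] F [-0.6  0.7 -0.3] M [-0.03 -0.03  0.04] w 0.4 t 16.82 rows 3
[[2.8, -9.0, 5.7, 0.008, 0.006, -0.002], [2.7, -8.9, 5.8, 0.008, 0.006, -0.002], [2.7, -8.9, 5.8, 0.008, 0.006, -0.002]]
```

View pics/l3.png

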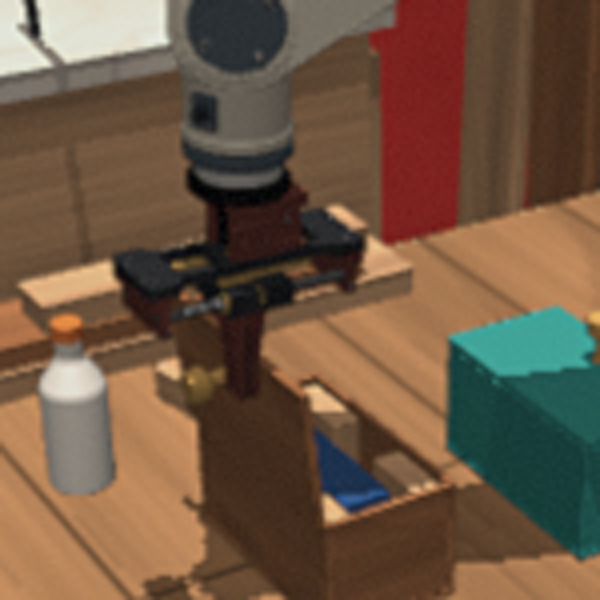

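Request:
{"api": "move_arm", "payload": {"deltas": [[3,-10,4,0.006,0.005,0],[3,-10,4,0.006,0.005,0],[0,-10,2,0,0,0]]}}

```text
t: 17.12
ee_pos: [514.6, -257.0, 192.4]
orientation: [2.191, 2.23, 0.004]
ft_force: [0.2, -0.2, 0.8]
width: 0.6
```

```bash
python3 - <<'E'
from h import *
from workcell import eyes
plan([490,-255,195],Rt(0.024,0.0),step=15)
d=eyes.get_image("scene"); I=d["frame"][:,:,::-1]
cv2.imwrite("pics/l4.png",cv2.resize(I[100:250,210:360],None,fx=4,fy=4,interpolation=cv2.INTER_CUBIC))
E
```

```text
pos [ 514.6 -257.   192.4] err [-24.6   2.    2.6] rot err [0.009 0.012 0.007] F [ 0.2 -0.2  0.8] M [-0.07 -0.01  0.02] w 0.6 t 17.12 rows 2
[[1.2, -12.3, -1.5, 0.006, 0.005, -0.003], [1.3, -12.3, -1.4, 0.006, 0.005, -0.003]]
```

View pics/l4.png

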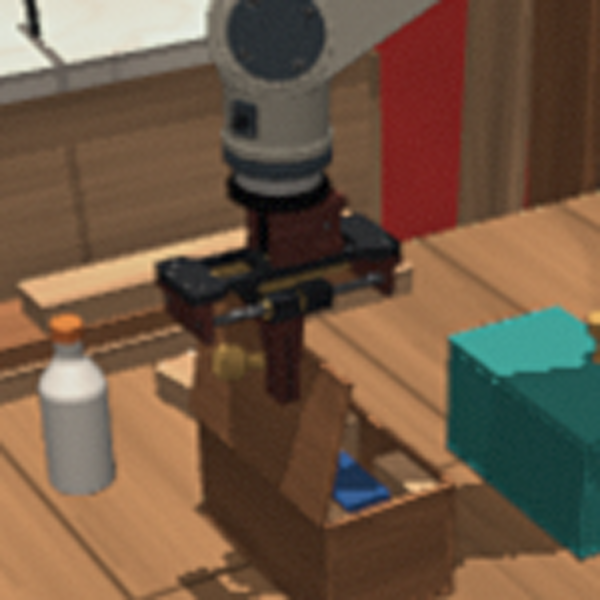

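Request:
{"api": "move_arm", "payload": {"deltas": [[0,-12,0,0,0,0],[0,-12,0,0,0,0],[0,0,-5,0,0,0],[0,0,-5,0,0,0]]}}

```text
t: 17.5
ee_pos: [483.6, -256.0, 199.2]
orientation: [2.198, 2.235, -0.001]
ft_force: [0.1, 0.2, 0.7]
width: 0.5
```

```bash
python3 - <<'E'
from h import *
from workcell import eyes
plan([490,-255,220],Rt(0.024,0.0),step=15)
d=eyes.get_image("scene"); I=d["frame"][:,:,::-1]
cv2.imwrite("pics/l5.png",cv2.resize(I[100:250,210:360],None,fx=4,fy=4,interpolation=cv2.INTER_CUBIC))
E
```

```text
pos [ 483.6 -256.   199.2] err [ 6.4  1.  20.8] rot err [0.005 0.004 0.007] F [0.1 0.2 0.7] M [-0.11  0.03 -0.03] w 0.5 t 17.5 rows 2
[[0.4, 3.3, -10.4, 0.002, 0.003, -0.004], [0.4, 3.2, -10.4, 0.002, 0.003, -0.004]]
```

View pics/l5.png

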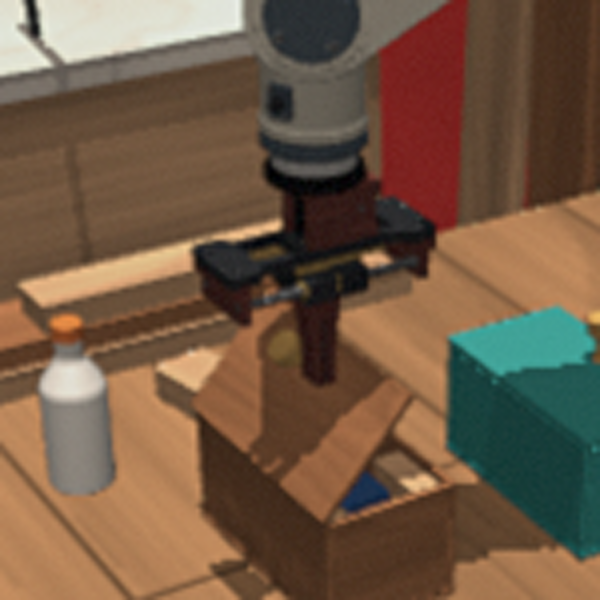

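Request:
{"api": "move_arm", "payload": {"deltas": [[0,0,-15,0,0,0],[0,0,-20,0,0,0],[0,0,-20,0,0,0],[0,0,-20,0,0,0],[0,0,0,0,0,0]]}}

```text
t: 17.97
ee_pos: [485.8, -256.0, 279.6]
orientation: [2.196, 2.234, 0.0]
ft_force: [0.4, -0.4, 0.5]
width: 0.3
```

Request:
{"api": "move_arm", "payload": {"deltas": [[25,-25,-5,0,0,0],[30,-25,0,0,0,0],[30,-25,0,0,0,0],[30,-20,0,0,0,0],[30,-10,0,0,0,0]]}}

```text
t: 18.38
ee_pos: [379.6, -113.4, 281.7]
orientation: [2.197, 2.224, 0.003]
ft_force: [0.4, -0.1, 0.4]
width: 0.7
```

Request:
{"api": "move_arm", "payload": {"deltas": [[30,0,-5,0,0,0],[30,0,0,0,0,0],[30,0,0,0,0,0],[0,0,0,0,0,0],[0,0,0,0,0,0]]}}

```text
t: 18.8
ee_pos: [374.7, -14.9, 284.8]
orientation: [2.193, 2.229, 0.005]
ft_force: [0.3, 0.5, -0.6]
width: 0.6
```

```bash
python3 - <<'E'
from h import *
from workcell import eyes
plan([490,-255,220],Rt(0.024,0.0),step=15)
for n in("scene","top"):
    d=eyes.get_image(n); np.savez("f_"+n+".npz",**d); I=d["frame"][:,:,::-1]
    cv2.imwrite(f"pics/f_{n}.png",I)
    W=cloud(d);x,y,z=W[...,0],W[...,1],W[...,2]
    m=(abs(x-463)<50)&(abs(y+300)<95)&(z>90)&(z<200)&((abs(y+300)>30))
    q=W[m];A=np.c_[q[:,:2],np.ones(len(q))];c=np.linalg.lstsq(A,q[:,2],rcond=None)[0];print(n,len(q),np.median(q[:,2]).round(1),c[:2].round(3))
E
```

```text
pos [374.7 -14.9 284.8] err [ 115.3 -240.1  -64.8] rot err [0.008 0.013 0.008] F [ 0.3  0.5 -0.6] M [-0.08  0.05  0.05] w 0.6 t 18.8 rows 19
[[-12.7, 5.8, 3.6, 0.001, 0.0, -0.0], [-12.7, 5.8, 3.6, 0.001, 0.0, -0.0], [-12.7, 5.8, 3.6, 0.001, 0.0, -0.0], [-12.7, 5.8, 3.6, 0.001, 0.0, -0.0], [-12.7, 5.8, 3.6, 0.001, 0.0, -0.0]]
scene 606 117.4 [0. 0.]
top 2111 117.5 [-0.001  0.   ]
```

View pics/f_scene.png

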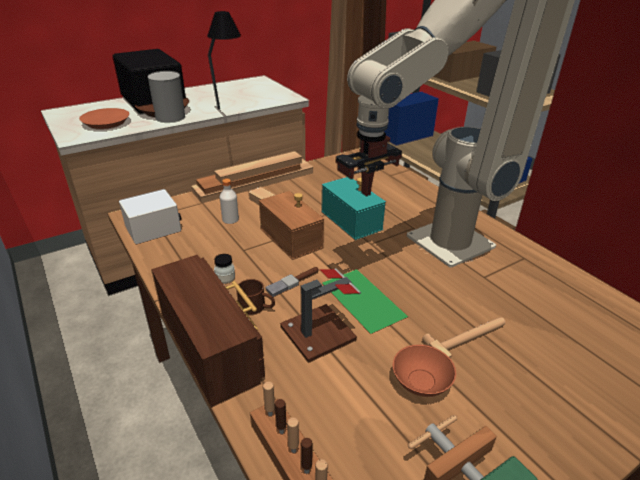

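View pics/f_top.png

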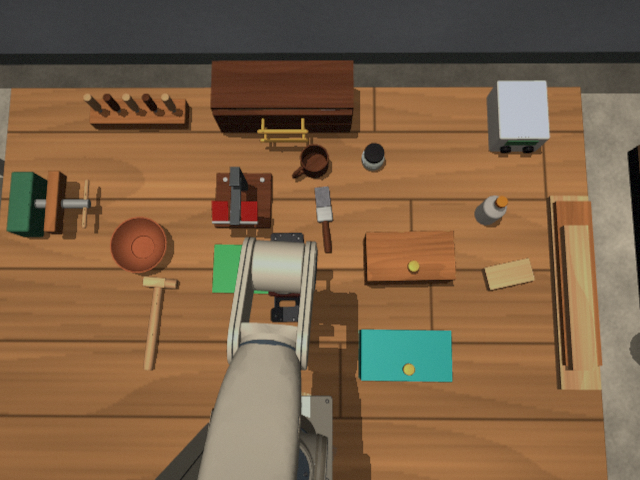

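In both views the lid is shut and level: it measures 117.4 and 117.5 mm with zero slope, against a nominal 118 mm. The case is at top (410,257) and scene (291,223). The hook is empty, the bystanders are where they were, and the arm touches nothing, so I hand in.

```bash
python3 -c "
from workcell import ctrl
print(ctrl.close_job())"
```

```text
the job is handed in; nothing more can be done
None
```

The job is done and handed in at about 19 s of the 58 s allowed.

- **Hook to mat:** I pressed the keeper down with the front finger while straddling the bar. I then gripped the bar, brought the board forward and up off the hook, and set it down on the green mat, sole down, and let go.
- **Mat to case:** I gripped the bar again at its middle and lowered the board into the wooden case, leaning the tool about 0.08 rad to clear the open lid. I let go once it touched the floor, then pushed the lid shut from behind, beside the knob.

**Last checks**
- **Board seated:** before the lid was shut, the top of the bar measured 98.8 mm in both views. With the roughly 1 mm the cameras read low, that matches the 100 mm of a fully seated board.
- **Lid shut:** the lid's top is level at about 117.5 mm, against a nominal 118 mm.
- **Rest of the bench:** the keeper sprang back up, the other things look unmoved in the final pictures, and the arm stands clear.

**What went wrong or disagreed**
- **Touch on a block:** on the first try the board's sole came down on a corner block of the case, with about 40 N upward and 20 N sideways at the wrist. I backed off, moved it about 4 mm towards the robot, and it went in freely. The contact was through the board, not the gripper's body.
- **Camera offset:** the scene camera read 4 to 6 mm too far in x compared with the arm, and I corrected for it using the fingers.
- **Bar tilt:** with the board in the case, the scene camera showed a bar slope of 0.04 to 0.05, while the top camera showed it flat at -0.006. I trusted the top view.

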